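# Line up the music boxes with a ruler

### The arm

A 7-joint arm with a two-finger parallel gripper is mounted at the origin on the work surface. World frame = base frame: x ahead of the robot, y to its left, z up, the work surface at z = 0. Lengths are in m, angles in rad, forces in N, time in s.
With the tool pointing down it reaches from about 0.425 to 0.925 m from the base axis. Payload 6.8 kg.
Tool frame: the origin (TCP) lies midway between the tips of the shut fingers; the grasp point (between the pads) lies 19 mm behind it; z points along the fingers, y is the line along which they close (so a half turn about z gives the same grasp; the last joint's range is limited). The gripper opens to 85 mm and grips with 20 to 120 N. Pads are 22 mm wide; open, the fingers measure 114 mm over their backs; the gripper's body (76 mm by 85 mm) begins 54 mm behind the grasp point. The pads swing forward as they close: fully open they stand 13 mm farther back than shut.
Start: joints at [-1.425, 0.477, 0.022, 1.555, -0.011, 1.109, -0.083], TCP at [0.169, 0.653, 0.203] pointing down, gripper open.
Joint ranges: [-2.96, 2.96], [-0.34, 2.1], [-1.41, 1.46], [0.24, 2.44], [-1.37, 4.51], [0.17, 1.92], [-2.96, 2.96]. Speed limits (rad/s): [2.39, 2.39, 3.14, 3.14, 3.14, 3.14, 3.14].

### API

Orientations are given as a rotation vector (axis times angle).
In Python, from bench import r gives the robot as it stands.
- The arm moves only by the tool servo_tool, never from a script. Its arguments are lists of equal length, an entry for each row: "turn": the turn, a rotation vector about the world's x, y, z in units of 5 degrees (1.0 is 5 degrees), a list of three; "slide": the shift along the world's x, y, z in units of 30 mm (1.0 is 30 mm), a list of three; "hand": the opening, from 0 (shut) to 1 (fully open). In form: {"turn": [[rx, ry, rz], ...], "slide": [[dx, dy, dz], ...], "hand": [hand, ...]}. A call has 1 to 8 rows; each row is the pose to reach, as a shift and turn from the pose commanded when the call began; what a row does not reach only later rows make up. A row lasts 1/8 s, in which the tool goes at most 62.5 mm and 10.7 degrees, less where a joint would pass 70% of its speed; a pose out of reach is approached as far as the arm can. A call with a gripper value outside its range is refused whole. The fingers move at their own pace and stop on an object; "squeeze" is the grip in N (left out, the last holds). Time passes only in rows, so rows that repeat a pose let the fingers close. It gives the time, the measured TCP pose, the force, the opening and the grip force at its end, in the units of the state.
- r.get_obs(): the state, without advancing time (a new reading comes with each control period).
- r.grab_frame(name): name is "scene" or "top"; returns (picture, depth): 400x640x3 uint8, red, green, blue; 400x640 float32, m along the optical axis (not along the pixel's ray), 0 where there is no reading.
- r.get_calibration(name): a dict with "fovy" (degrees; the focal length in pixels is half the picture's height over the tangent of half this angle, whatever the lens; pixels are square), "cx", "cy" (the principal point, pixels), "R" (3x3) and "t" (3): a world point X has camera coordinates R X + t. Camera axes: x right, y down, z forward; pixel columns grow to the right and rows downward; lengths in m; the calibration is good to about 2 mm. A picture is of the moment at which its call begins. get_calibration takes no time and is no camera call.
- r.hand_in(): hands the job in; it is judged then, once.
The state is a dict: "clock": time; "joints": joint angles; "qvel": joint speeds; "tau": joint torques, N m; "tcp_pos": TCP position; "orientation": TCP orientation; "contact_force": force on the tool from outside, world axes, zero at the start; "moment": the same for the moment, N m; "grip_width": finger opening in m; "gripper_force": force on a finger pad.
Only numpy, scipy, OpenCV 4.12 (cv2) and the standard library are available. Lean on these libraries where they do the work, as an engineer would, in place of code of your own. Each camera call takes 0.05 s, during which the arm holds its last target. There are 200 camera calls.

### The job

Stand the stray music box upright on the grey felt lane that marks the free place in the row. Then take the ruler by its handle and, with its edge, push all four music boxes under the clear bin into one straight line, square to and with their front faces on the brass strip; touch the three boxes of the row with the ruler only. Finally draw the ruler back out from under the bin and leave it standing free on the counter, without knocking the bin or disturbing the other goods.

Things in the scene. Friction and masses are not known exactly. Their poses are not given: they have to be found in the camera images.
- display: Fixed display. Origin: middle of a brass strip flush in the counter, 12 mm wide (x), 360 mm long (y); x points away from the robot. A clear bin 440 mm wide (y) hangs over it, tilted 20 degrees, low edge towards the robot; no room for an upright gripper near the strip. Posts at x 50 to 80, y +-224 to 244 mm; floor rail at x 130 to 150 mm.
- bin_lip (a point): Middle of the bin's bottom front edge, 50 mm on the robot's side of the strip, 140 mm above the counter. From here the front wall rises to a rim 19 mm nearer the robot and 52 mm higher; the floor rises away from the robot to 108 mm farther and 39 mm higher; the bin's highest point (but for its posts, 240 mm tall) is 231 mm above the counter.
- lane: Thin grey felt lane on the counter (look only, 1 mm), 56 mm wide in y, running from x = -130 to +40 mm of its origin, parallel to the display's x: it marks the one free place of the row, 88 mm from the places beside it. Its origin may lie 8 to 35 mm on the near side of the strip's middle line.
- box_short: Faded yellow wooden music box, 44 mm deep (x), 40 mm wide (y), 50 mm high, about 0.2 kg; origin at the centre of its underside, its front face looks to its -x (roughly towards the robot). Stands loose and askew under the bin, on the near side of the strip, at one of the four places of the row.
- box_short_front (a point): Centre of the front (-x) face of that music box, at half its height.
- box_mid: Faded yellow wooden music box, 54 mm deep (x), 42 mm wide (y), 56 mm high, about 0.2 kg; origin at the centre of its underside, its front face looks to its -x (roughly towards the robot). Stands loose and askew under the bin, on the near side of the strip, at one of the four places of the row.
- box_mid_front (a point): Centre of the front (-x) face of that music box, at half its height.
- box_long: Faded yellow wooden music box, 64 mm deep (x), 40 mm wide (y), 46 mm high, about 0.2 kg; origin at the centre of its underside, its front face looks to its -x (roughly towards the robot). Stands loose and askew under the bin, on the near side of the strip, at one of the four places of the row.
- box_long_front (a point): Centre of the front (-x) face of that music box, at half its height.
- box_stray: Faded yellow wooden music box, 50 mm deep (x), 42 mm wide (y), 60 mm high, about 0.2 kg; origin at the centre of its underside, its front face looks to its -x (roughly towards the robot). It has strayed and stands alone on the robot's left (+y).
- box_stray_front (a point): Centre of the front (-x) face of that music box, at half its height.
- ruler: Wooden ruler standing on the counter on the robot's right: blade 310 mm long (y), 14 mm thick (x = -14 to 0), 24 mm high, with an upright handle fin behind its middle, x = -80 to -14 mm, 18 mm thick in y (the width to grip), 52 mm high. Origin at the middle of the blade's front edge, at its underside; +x is the pushing direction. About 0.16 kg.
- windmill: Bystander: brass windmill figurine, tower 60 mm across and 98 mm tall, sails to 105 mm; origin at the centre of its underside.
- teacup_box: Bystander: porcelain box shaped like a lidded teacup, 68 mm across (handle reaches 49 mm from the centre), 76 mm tall; origin at the centre of its underside.
- winding_key: Bystander: chrome winding key lying flat, 53 mm long, 40 mm wide, 8 mm high; origin at the centre of its underside.
- bell: Bystander: steel counter bell, 68 mm across, 49 mm tall; origin at the centre of its underside.
- gift_tin: Bystander: plain tin, 72 mm across, 60 mm tall; origin at the centre of its underside.
- snow_globe: Bystander: snow globe on a dark wooden foot, 68 mm across, 82 mm tall; origin at the centre of its underside.
- pencil_cup: Bystander: terracotta cup, 68 mm across, 85 mm tall; origin at the centre of its underside.
Things that resemble listed ones, but are neither listed nor needed, are in the scene too. What is shaped like the box_mid but blue, green or red is not meant.

How it is judged:
On the way, in this order (a step that is already met when the one before it is completed fails the run):
1. the stray music box stands released and upright on the felt lane (within 20 mm of its middle line) (y of box_stray in the frame of lane between -0.02 and 0.02 m and x of box_stray in the frame of display between -0.17 and 0.03 m and angle between box_stray's own z axis and vertical below 0.1 rad and height (world z) of box_stray below 0.004 m and linear speed of box_stray below 0.02 m/s and contact force between box_stray and the fingers below 0.05 N), for 0.2 s.
2. the ruler's edge lies against the fronts of all four boxes (within 4 mm) with all of them on the brass strip (within 7 mm of its middle line) (x of box_short_front in the frame of display between -0.007 and 0.007 m and angle between the x axis of each of box_short, box_mid, box_long, box_stray and the x axis of display, either way round below 0.1 rad and angle between each of box_short, box_mid, box_long, box_stray's own z axis and vertical below 0.1 rad and y of box_short in the frame of display between -0.18 and 0.18 m and x of box_mid_front in the frame of display between -0.007 and 0.007 m and y of box_mid in the frame of display between -0.18 and 0.18 m and x of box_long_front in the frame of display between -0.007 and 0.007 m and y of box_long in the frame of display between -0.18 and 0.18 m and x of box_stray_front in the frame of display between -0.007 and 0.007 m and y of box_stray in the frame of display between -0.18 and 0.18 m and y of box_stray in the frame of lane between -0.02 and 0.02 m and x of box_short_front in the frame of ruler between -0.004 and 0.004 m and x of box_mid_front in the frame of ruler between -0.004 and 0.004 m and x of box_long_front in the frame of ruler between -0.004 and 0.004 m and x of box_stray_front in the frame of ruler between -0.004 and 0.004 m), for 0.1 s.
At the end, for the whole second after the job is handed in: All four boxes upright, at rest, fronts within 7 mm of the strip's middle line, turned under 0.1 rad, centres within 180 mm of its middle; the stray within 20 mm of the lane's middle line; ruler released, upright on the counter, its front edge at least 50 mm to the near side of the strip (x of box_short_front in the frame of display between -0.007 and 0.007 m and angle between the x axis of each of box_short, box_mid, box_long, box_stray and the x axis of display, either way round below 0.1 rad and angle between each of box_short, box_mid, box_long, box_stray, ruler's own z axis and vertical below 0.1 rad and y of box_short in the frame of display between -0.18 and 0.18 m and x of box_mid_front in the frame of display between -0.007 and 0.007 m and y of box_mid in the frame of display between -0.18 and 0.18 m and x of box_long_front in the frame of display between -0.007 and 0.007 m and y of box_long in the frame of display between -0.18 and 0.18 m and x of box_stray_front in the frame of display between -0.007 and 0.007 m and y of box_stray in the frame of display between -0.18 and 0.18 m and y of box_stray in the frame of lane between -0.02 and 0.02 m and x of ruler in the frame of display below -0.05 m and height (world z) of ruler below 0.005 m and linear speed of each of ruler, box_short, box_mid, box_long, box_stray below 0.02 m/s); the robot touches nothing.
It fails at once if one of the three boxes of the row is touched by the gripper or arm (over 0.5 N) (contact force between any of box_short, box_mid, box_long and the fingers above 0.5 N or contact force between any of box_short, box_mid, box_long and the arm above 0.5 N).
It fails at once if a music box is tipped over (angle between any of box_short, box_mid, box_long, box_stray's own z axis and vertical above 0.7 rad).
It fails at once if the display bin is knocked (over 5 N) (contact force between display and anything else above 5 N).
It fails at once if a bystander is moved more than 15 mm or tipped (distance of any of windmill, teacup_box, winding_key, bell, gift_tin, snow_globe, pencil_cup from where it was at the start of the episode above 0.015 m or angle between any of windmill, teacup_box, winding_key, bell, gift_tin, snow_globe, pencil_cup's own z axis and vertical above 0.3 rad).
It also fails if it takes over 72 s, if anything falls off the work surface, if the arm or the gripper's body presses on something with over 40 N, if the wrist force passes 120 N, or if a joint passes its speed limit or range.

## Working session

There is one attempt and no reset: what is moved stays moved. The work goes in short steps, Python scripts to look and compute and a tool call to move; the robot and the scene stay as the last step left them, time stands still between calls to the robot, and variables do not carry over. Pictures are saved under pics/ and viewed, at most 10 in all, crops included, and the job is handed in when it is done.

Besides the shell and the picture viewer there is one more tool, called in YAML: its name, and indented under it one key for each argument. servo_tool: Moves the arm, as the interface text tells. Its arguments: {"type":"object","properties":{"turn":{"type":"array"},"slide":{"type":"array"},"hand":{"type":"array"},"squeeze":{"type":"number"}},"required":["turn","slide","hand"]}

```bash
mkdir -p pics; ls
cat > h.py <<'E'
import numpy as np, cv2
from bench import r
def grab(n):
    p,d=r.grab_frame(n); np.savez('%s.npz'%n,p=p,d=d); return p,d
def load(n):
    z=np.load('%s.npz'%n); return z['p'],z['d']
def cal(n):
    c=r.get_calibration(n); f=200/np.tan(np.radians(c['fovy'])/2); return f,c['cx'],c['cy'],np.array(c['R']),np.array(c['t'])
def cloud(n,d):
    f,cx,cy,R,t=cal(n); v,u=np.mgrid[0:400,0:640]
    X=np.stack([(u-cx)/f*d,(v-cy)/f*d,d],-1)
    return (X-t)@R
def plane(n,u,v,z):
    f,cx,cy,R,t=cal(n); C=-R.T@t; w=R.T@np.array([(u-cx)/f,(v-cy)/f,1]); return C+w*(z-C[2])/w[2]
def proj(n,X):
    f,cx,cy,R,t=cal(n); c=R@np.array(X)+t; return c[:2]/c[2]*f+[cx,cy]
E
python3 - <<'E'
from h import *
for n in('scene','top'):
    p,d=grab(n); cv2.imwrite(f'pics/{n}0.png',p[:,:,::-1]); f,cx,cy,R,t=cal(n); print(n,f,cx,cy,-R.T@t,R.round(2).tolist())
print(r.get_obs())
E
```

```text
pics
scene 452.6354694298068 318.5928789077182 200.56706267439102 [-0.13176983 -0.51399806  1.18414338] [[0.64, -0.77, 0.02], [-0.61, -0.51, -0.61], [0.48, 0.38, -0.79]]
top 426.99392973985755 320.24004497024816 190.72816177026675 [ 0.45640865 -0.01100079  1.19133143] [[-0.03, -1.0, -0.0], [-1.0, 0.03, -0.05], [0.06, 0.0, -1.0]]
{'clock': 0.1, 'joints': array([-1.42506711,  0.47771421,  0.0223321 ,  1.55632776, -0.0114987 ,
        1.1092751 , -0.08313288]), 'qvel': array([-0.00059044, -0.00142482,  0.00060933, -0.00195105, -0.00058065,
       -0.00016237,  0.00039777]), 'tau': array([ 3.93676164e-03, -5.97754884e+01,  1.61349714e+00, -2.81954545e+01,
        1.28018169e-02,  5.06602402e-03,  2.51227596e-05]), 'tcp_pos': array([0.1693665 , 0.65282929, 0.2023354 ]), 'orientation': array([-3.97636994e-01, -3.11623374e+00,  2.50353233e-03]), 'contact_force': array([-0.1224053 , -0.31005247, -0.58722205]), 'moment': array([-0.02965118, -0.01652242,  0.02039188]), 'gripper_force': 0.0, 'grip_width': 0.0853527974562197}
```

View pics/scene0.png

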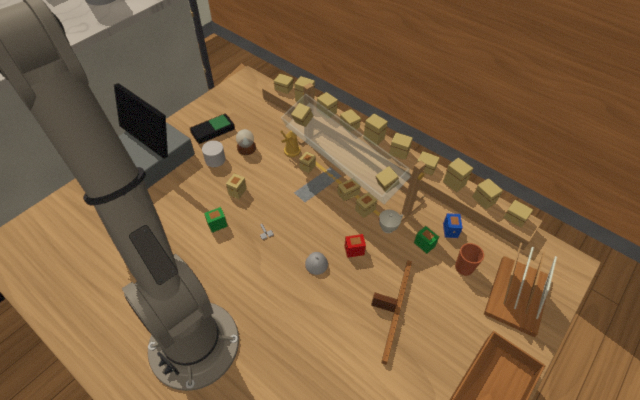

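View pics/top0.png

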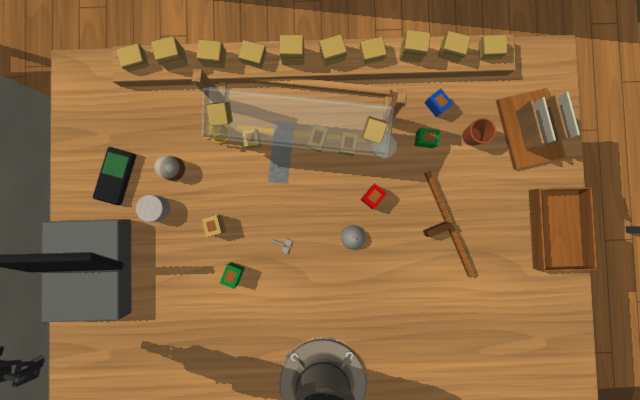

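The stray is the only loose yellow box, at top (212,226) / scene (236,184). The row boxes are at top (250,138), (318,137) and (348,142), and the felt lane is at (283,150). The ruler is at (450,225) with its handle at (438,230). The yellow boxes at top (218,114) and (375,130) sit in the bin, so they are decoys, and the blue, green and red boxes are not meant.

Run:
```python
from h import *
p,d=load('top'); q,e=load('scene')
a=cv2.resize(p[80:250,190:410],None,fx=3.6,fy=3.6,interpolation=cv2.INTER_CUBIC)
b=cv2.resize(q[90:230,220:420],None,fx=4,fy=4,interpolation=cv2.INTER_CUBIC)
cv2.imwrite('pics/t1.png',a[:600,:,::-1]);cv2.imwrite('pics/s1.png',b[:,:,::-1])
P=cloud('top',d);S=cloud('scene',e)
for n,A,pts in(('top',P,[(212,226),(283,170),(250,138),(318,137),(348,142),(438,230),(450,225),(353,237),(285,246),(220,110),(386,130)]),('scene',S,[(236,184),(350,187),(367,203),(307,159),(316,185),(385,302)])):
    for u,v in pts: print(n,u,v,A[v,u].round(3))
```

```text
top 212 226 [0.433 0.28  0.058]
top 283 170 [ 0.583  0.094 -0.003]
top 250 138 [0.645 0.157 0.167]
top 318 137 [ 0.646 -0.007  0.153]
top 348 142 [ 0.632 -0.081  0.147]
top 438 230 [ 0.406 -0.32   0.048]
top 450 225 [ 0.418 -0.352  0.05 ]
top 353 237 [ 0.393 -0.093  0.046]
top 285 246 [ 0.371  0.093 -0.   ]
top 220 110 [0.705 0.218 0.212]
top 386 130 [ 0.656 -0.173  0.163]
scene 236 184 [0.428 0.268 0.059]
scene 350 187 [ 0.663 -0.015  0.047]
scene 367 203 [ 0.637 -0.1    0.059]
scene 307 159 [0.665 0.17  0.05 ]
scene 316 185 [ 0.63   0.101 -0.003]
scene 385 302 [ 0.402 -0.33   0.047]
```

View pics/t1.png

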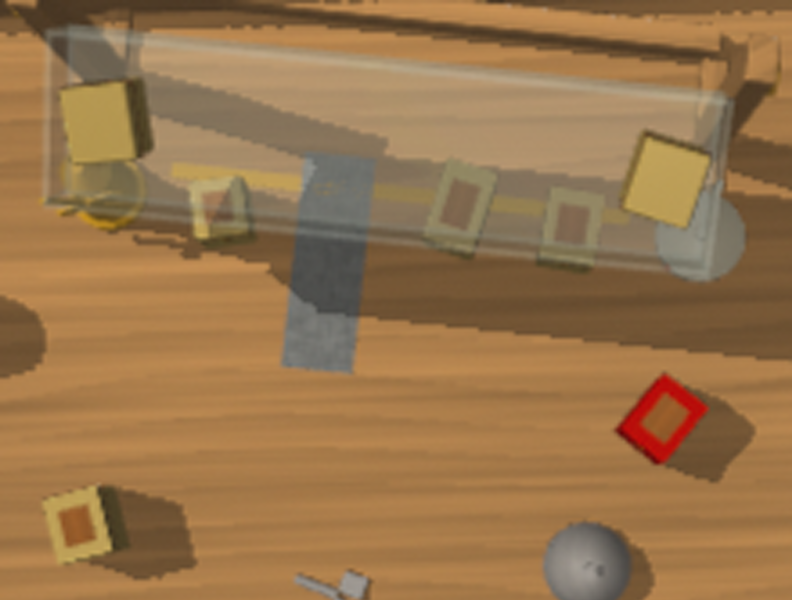

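View pics/s1.png

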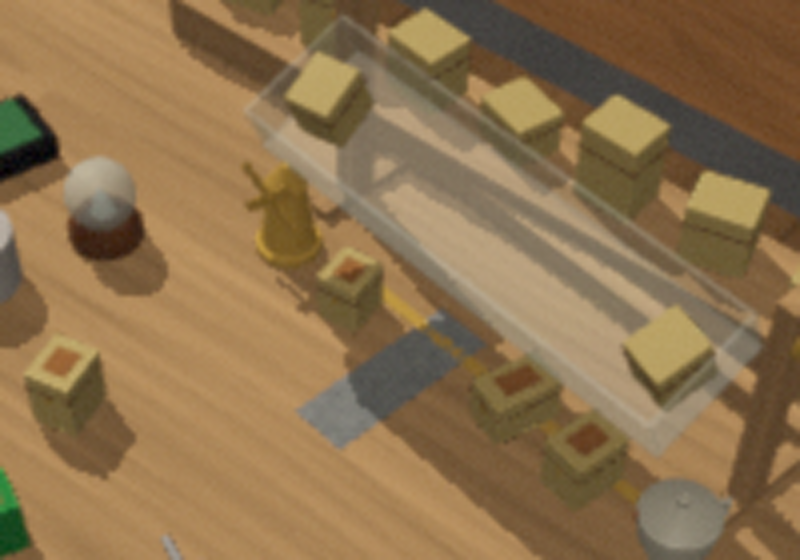

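Row, left to right at top crop/3.6: short-type box (218,210), lane (325,265), long (460,205), mid (570,225). The windmill is under the bin's left end at (105,190), and the teacup is at (700,235). The scene view confirms this, with the front faces on the near side of the strip. I'll measure everything now.

Run:
```python
from h import *
p,d=load('top');q,e=load('scene')
def rect(n,m,z,amin=20):
    c,_=cv2.findContours(m.astype(np.uint8),cv2.RETR_EXTERNAL,cv2.CHAIN_APPROX_NONE)
    for k in c:
        if cv2.contourArea(k)<amin: continue
        w=np.array([plane(n,u,v,z)[:2] for u,v in k[:,0]],np.float32)
        (x,y),(a,b),t=cv2.minAreaRect(w)
        uv=k[:,0].mean(0); print('  px',uv.round(),'xy',round(x,4),round(y,4),'size',round(a*1e3),round(b*1e3),'ang',round(t,1))
def roi(m,x0,x1,y0,y1):
    o=np.zeros_like(m);o[y0:y1,x0:x1]=m[y0:y1,x0:x1];return o
for n,im,R in(('top',p,(190,420,80,250)),('scene',q,(220,420,110,240))):
    h=cv2.cvtColor(im,cv2.COLOR_RGB2HSV);H,S,V=[h[...,i].astype(int) for i in range(3)]
    r_,g,b=[im[...,i].astype(int) for i in range(3)]
    print(n,'felt');rect(n,roi((b>=r_-8)&(b>g-5)&(V<170),*R),0.001)
    print(n,'strip');rect(n,roi((H>=18)&(H<=26)&(S>120)&(V>110),*R),0,6)
# sample colours
for v,u in((128,245),(131,265),(133,280),(138,336),(138,360),(120,300),(140,300)):print('t',u,v,p[v,u],cv2.cvtColor(p[v:v+1,u:u+1],cv2.COLOR_RGB2HSV)[0,0])
for v,u in((165,320),(171,330),(196,357),(213,377)):print('s',u,v,q[v,u],cv2.cvtColor(q[v:v+1,u:u+1],cv2.COLOR_RGB2HSV)[0,0])
# ruler + stray by depth
for n,D in(('top',d),('scene',e)):
    C=cloud(n,D);x,y,z=C[...,0],C[...,1],C[...,2]
    print(n,'stray');rect(n,(z>.052)&(z<.068)&(x>.38)&(x<.48)&(y>.22)&(y<.33),.06,20)
    print(n,'ruler blade');rect(n,(z>.015)&(z<.035)&(x>.25)&(x<.6)&(y<-.25)&(y>-.5),.024,20)
    print(n,'fin');rect(n,(z>.04)&(z<.06)&(x>.25)&(x<.6)&(y<-.25)&(y>-.5),.052,20)
```

```text
top felt
  px [360. 235.] xy 0.3973 -0.1147 size 56 21 ang 15.7
  px [279. 167.] xy 0.6018 0.1033 size 51 103 ang 83.1
top strip
  px [211. 226.] xy 0.433 0.298 size 54 44 ang 13.2
  px [249. 144.] xy 0.6592 0.1849 size 39 11 ang 88.4
  px [218. 140.] xy 0.6732 0.2777 size 68 17 ang 88.4
  px [255. 128.] xy 0.7027 0.1698 size 97 11 ang 82.3
  px [374. 129.] xy 0.69 -0.1649 size 58 65 ang 69.8
  px [215. 118.] xy 0.7382 0.281 size 81 62 ang 7.2
scene felt
  px [317. 184.] xy 0.6371 0.0981 size 44 80 ang 88.1
  px [227. 128.] xy 0.6268 0.5286 size 79 37 ang 13.7
  px [393. 123.] xy 1.0532 0.0734 size 53 267 ang 0.1
scene strip
  px [376. 212.] xy 0.669 -0.1228 size 25 16 ang 76.0
  px [363. 199.] xy 0.6861 -0.0582 size 62 57 ang 79.9
  px [346. 185.] xy 0.7019 0.0254 size 65 60 ang 68.6
  px [331. 175.] xy 0.6946 0.088 size 32 8 ang 76.4
  px [320. 166.] xy 0.7017 0.1443 size 65 16 ang 81.5
  px [305. 158.] xy 0.7042 0.2066 size 44 53 ang 89.4
  px [402. 144.] xy 0.9812 -0.0148 size 38 84 ang 48.2
  px [290. 144.] xy 0.7212 0.3011 size 143 61 ang 53.4
  px [374. 124.] xy 1.014 0.1278 s
[... 185 characters left out ...]

t 336 138 [149 128  81] [ 21 116 149]
t 360 138 [147 125  83] [ 20 111 147]
t 300 120 [176 145 107] [ 17 100 176]
t 300 140 [136 117  91] [ 17  84 136]
s 320 165 [181 143  73] [ 19 152 181]
s 330 171 [84 85 81] [38 12 85]
s 357 196 [130  99  41] [ 20 175 130]
s 377 213 [131 102  46] [ 20 165 131]
top stray
  px [211. 226.] xy 0.4353 0.281 size 50 43 ang 13.3
top ruler blade
  px [450. 223.] xy 0.4225 -0.359 size 308 16 ang 20.8
top fin
  px [439. 229.] xy 0.4091 -0.3219 size 19 66 ang 20.8
scene stray
  px [235. 181.] xy 0.4343 0.2785 size 54 47 ang 13.5
scene ruler blade
  px [394. 310.] xy 0.4103 -0.3316 size 314 79 ang 20.7
scene fin
  px [385. 299.] xy 0.4058 -0.3252 size 26 65 ang 19.3
```

Run:
```python
from h import *
L=[]
for n,cols,a,b in(('top',[*range(253,272),*range(296,307),*range(329,337),*range(361,366)],(237.8,127.2),(367.8,140.)),('scene',[*range(317,325),*range(330,336),*range(356,358),*range(376,379)],(318,164.5),(377,213))):
    im,_=load(n);s=im[...,0].astype(float)-im[...,2]
    for u in cols:
        v0=a[1]+(u-a[0])*(b[1]-a[1])/(b[0]-a[0]);vs=np.arange(int(round(v0))-5,int(round(v0))+6)
        w=s[vs,u];w=np.clip(w-np.median(w)-8,0,None)
        if w.sum()<15:continue
        vc=(w*vs).sum()/w.sum();X=plane(n,u,vc,0);L.append((X[0],X[1],n=='top'))
L=np.array(L)
for k in(1,0):
    A=L[L[:,2]==k];c=np.polyfit(A[:,1],A[:,0],1);res=A[:,0]-np.polyval(c,A[:,1]);g=abs(res)<.006;c=np.polyfit(A[g,1],A[g,0],1);print(len(A),g.sum(),'slope deg',np.degrees(np.arctan(c[0])).round(2),'x at y=.1,0,-.1',np.polyval(c,[.1,.03,-.1]).round(4),'y range',A[:,1].min(),A[:,1].max(),res.std())
print('ends top',plane('top',237.8,127.2,0),plane('top',367.8,140,0))
# felt: edges & near end (crop coords)
z=lambda u,v:plane('top',190+u/3.6,80+v/3.6,.001)[:2].round(4)
print('felt corners',z(283,367),z(353,373),z(306,157),z(374,160))
y=lambda u,v:plane('scene',220+u/4,90+v/4,.001)[:2].round(4)
print('felt scene',y(298,411),y(341,446),y(447,311),y(486,342))
zz=lambda u,v,h:plane('top',190+u/3.6,80+v/3.6,h)[:2].round(4)
print('windmill base,teacup',zz(105,190,.03),zz(700,237,.04))
yy=lambda u,v,h:plane('scene',220+u/4,90+v/4,h)[:2].round(4)
print('scene windmill base,teacup top knob',yy(290,248,0.01),yy(683,492,.076))
print('bin lip corner',zz(45,203,.14),zz(712,277,.14),yy(247,110,.19))
for nm,h,cs in(('short',.05,[(190,186),(238,178),(250,233),(198,242)]),('long',.046,[(452,158),(497,168),(470,256),(424,242)]),('mid',.056,[(552,187),(604,190),(594,270),(538,262)])):
    print(nm,[zz(*c,h).tolist() for c in cs])
for nm,h,cs in(('short',.05,[(348,248),(383,261),(353,299),(317,281)]),('long',.046,[(470,385),(527,356),(560,382),(500,413)]),('mid',.056,[(543,448),(585,411),(627,437),(585,475)])):
    print('S',nm,[yy(*c,h).tolist() for c in cs])
```

```text
42 39 slope deg 7.99 x at y=.1,0,-.1 [0.6936 0.6838 0.6655] y range -0.1390613405451605 0.17554932015258973 0.0026980057825768807
19 18 slope deg 7.62 x at y=.1,0,-.1 [0.6958 0.6864 0.6691] y range -0.12987317813774263 0.15748815516181303 0.0028570742278202664
ends top [0.70792038 0.21838348 0.        ] [ 0.66108239 -0.14658231  0.        ]
felt corners [0.5507 0.1347] [0.5445 0.0805] [0.7149 0.1132] [0.711 0.06 ]
felt scene [0.5555 0.1323] [0.5507 0.081 ] [0.7233 0.1066] [0.717  0.0587]
windmill base,teacup [0.6876 0.2641] [ 0.637  -0.1866]
scene windmill base,teacup top knob [0.6851 0.2553] [ 0.6411 -0.1835]
bin lip corner [0.6578 0.2796] [ 0.5934 -0.1786] [0.6519 0.2648]
short [[0.6848, 0.1955], [0.6898, 0.1594], [0.648, 0.1513], [0.6424, 0.1903]]
long [[0.7012, -0.0014], [0.6926, -0.035], [0.6266, -0.0128], [0.6382, 0.0214]]
mid [[0.6751, -0.0754], [0.6717, -0.114], [0.612, -0.1046], [0.6192, -0.0632]]
S short [[0.6895, 0.191], [0.6972, 0.1583], [0.6473, 0.1497], [0.6432, 0.1862]]
S long [[0.6398, 0.0187], [0.6945, 0.0018], [0.6897, -0.0355], [0.6325, -0.0177]]
S mid [[0.6196, -0.0692], [0.6712, -0.0727], [0.6712, -0.1135], [0.6195, -0.11]]
```

```bash
cat >> h.py <<'E'
from scipy.spatial.transform import Rotation as Ro
D=np.array([.686,.038]);YAW=-7.85
def ori(psi,tilt,flip=1):
    p,t=np.radians([psi,tilt]);z=np.array([np.sin(t)*np.cos(p),np.sin(t)*np.sin(p),-np.cos(t)]);y=flip*np.array([-np.sin(p),np.cos(p),0]);return Ro.from_matrix(np.stack([np.cross(y,z),y,z],1))
def delta(g,psi,tilt,flip=1):
    "g: grasp point wanted"
    o=r.get_obs();Rt=ori(psi,tilt,flip);tcp=np.array(g)+Rt.as_matrix()[:,2]*.019
    dr=(Rt*Ro.from_rotvec(o['orientation']).inv()).as_rotvec(degrees=True)/5
    print('turn',dr.round(2),'slide',((tcp-o['tcp_pos'])/.03).round(2),'tcp',tcp.round(3))
def d2w(x,y):
    a=np.radians(YAW);return D+x*np.array([np.cos(a),np.sin(a)])+y*np.array([-np.sin(a),np.cos(a)])
E
python3 - <<'E'
from h import *
for n in('scene','top'): print(n,proj(n,[.169,.653,.203]),proj(n,[.1,.38,.6]),proj(n,[0,0,.3]))
P,d=load('top');C=cloud('top',d)
for u,v in((85,240),(85,262),(10,262),(60,310),(115,262),(5,375),(231,272),(374,196)):print(u,v,C[v,u].round(3))
q,e=load('scene');C=cloud('scene',e)
for u,v in((40,30),(90,120),(140,120),(160,300)):print(u,v,C[v,u].round(3))
for f in(1,-1): delta([.434,.279,.2],13.3,15,f)
E
```

```text
scene [ 77.77998935 140.47598607] [44.58422291 80.69758043] [164.27760165 293.23158724]
top [ 33.68932181 348.7928408 ] [ 37.14723038 489.01611633] [322.57922512 439.96510153]
85 240 [0.407 0.606 0.077]
85 262 [0.364 0.523 0.228]
10 262 [0.371 0.679 0.245]
60 310 [0.23  0.666 0.084]
115 262 [0.354 0.499 0.137]
5 375 [0.161 0.614 0.343]
231 272 [0.311 0.232 0.055]
374 196 [ 0.501 -0.152  0.054]
40 30 [0.083 0.197 0.795]
90 120 [0.068 0.132 0.663]
140 120 [0.354 0.606 0.184]
160 300 [-0.021 -0.029  0.342]
turn [-0.01 -3.03  5.54] slide [  8.98 -12.42  -0.69] tcp [0.439 0.28  0.182]
turn [  4.1   -0.07 -30.21] slide [  8.98 -12.42  -0.69] tcp [0.439 0.28  0.182]
```

servo_tool:
  turn:
    - [0, 0, 1]
    - [0, 0, 2]
    - [0, -1, 3]
    - [0, -1, 4]
    - [0, -2, 5.5]
    - [0, -3, 5.5]
    - [0, -3, 5.5]
    - [0, -3, 5.5]
  slide:
    - [0, -1.5, 1]
    - [0, -3, 2]
    - [0.5, -5, 2]
    - [1.5, -7, 2]
    - [3, -9, 2]
    - [5, -10, 1.5]
    - [7, -11.2, 0.5]
    - [8.6, -12.2, -0.3]
  hand: [1, 1, 1, 1, 1, 1, 1, 1]

```text
clock: 1.1
tcp_pos: [0.4021, 0.3028, 0.2067]
orientation: [-0.331, 2.864, 0.05]
contact_force: [0.3, 1.0, -0.5]
grip_width: 0.0853
gripper_force: 0.0
```

Run:
```python
from h import *
print(r.get_obs()['joints'].round(3)); delta([.434,.279,.12],13.3,15);delta([.434,.279,.035],13.3,15)
```

```text
[-1.084  0.054  0.214  2.149  0.209  0.738  0.789]
turn [-0.05 -0.03  0.02] slide [ 1.22 -0.76 -3.5 ] tcp [0.439 0.28  0.102]
turn [-0.05 -0.03  0.02] slide [ 1.22 -0.76 -6.34] tcp [0.439 0.28  0.017]
```

servo_tool:
  turn:
    - [0, 0, 0]
    - [0, 0, 0]
    - [0, 0, 0]
    - [0, 0, 0]
    - [0, 0, 0]
    - [0, 0, 0]
    - [0, 0, 0]
    - [0, 0, 0]
  slide:
    - [1.22, -0.76, -1.5]
    - [1.22, -0.76, -3]
    - [1.22, -0.76, -4.3]
    - [1.22, -0.76, -5.3]
    - [1.22, -0.76, -6]
    - [1.22, -0.76, -6.3]
    - [1.22, -0.76, -6.3]
    - [1.22, -0.76, -6.3]
  hand: [1, 1, 1, 1, 1, 1, 0.3, 0.3]
  squeeze: 40

```text
clock: 2.1
tcp_pos: [0.4381, 0.2814, 0.0186]
orientation: [-0.329, 2.864, 0.049]
contact_force: [-0.9, -0.3, 0.2]
grip_width: 0.0516
gripper_force: 0.0
```

servo_tool:
  turn:
    - [0, 0, 0]
    - [0, 0, 0]
    - [0, 0, 0]
    - [0, 0, 0]
    - [0, 0, 0]
    - [0, 0, 0]
  slide:
    - [0, 0, 0]
    - [0, 0, 0]
    - [0, 0, 0]
    - [0, 0, 0.4]
    - [0, 0, 1]
    - [0, 0, 1.5]
  hand: [0.1, 0.1, 0.1, 0.1, 0.1, 0.1]

```text
clock: 2.85
tcp_pos: [0.4376, 0.2808, 0.0641]
orientation: [-0.329, 2.865, 0.048]
contact_force: [0.4, 0.4, -2.9]
grip_width: 0.0408
gripper_force: 41.4
```

Run:
```python
from h import *
p,d=grab('top');C=cloud('top',d)
o=r.get_obs();print(o['joints'].round(3),o['grip_width'],o['gripper_force'])
g=d2w(-.13,.0497);print(g)
delta([*g,.075],YAW,15);delta([*g,.036],YAW,15)
cv2.imwrite('pics/a.png',cv2.resize(p[150:280,150:350],None,fx=3,fy=3)[:,:,::-1])
```

```text
[-0.995  0.322  0.25   2.252  0.146  0.353  0.901] 0.040649531576168386 41.47144180635223
[0.56400626 0.10498968]
turn [-0.06 -0.   -4.19] slide [ 4.35 -5.91 -0.3 ] tcp [0.569 0.104 0.057]
turn [-0.06 -0.   -4.19] slide [ 4.35 -5.91 -1.6 ] tcp [0.569 0.104 0.018]
```

View pics/a.png

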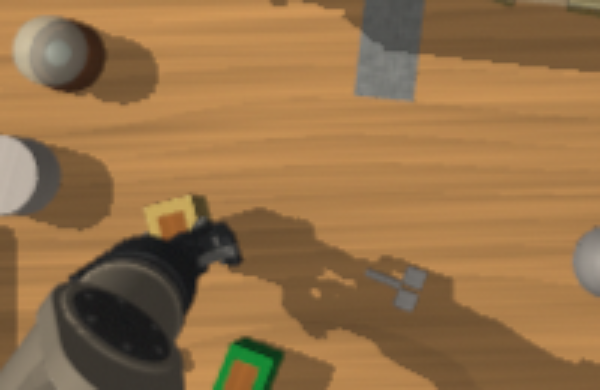

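The stray is gripped (41 mm) and lifted at crop (170,220). Now I'll carry it to the lane.

servo_tool:
  turn:
    - [0, 0, -0.7]
    - [0, 0, -1.4]
    - [0, 0, -2.1]
    - [0, 0, -2.8]
    - [0, 0, -3.5]
    - [0, 0, -4.2]
    - [0, 0, -4.2]
    - [0, 0, -4.2]
  slide:
    - [0.7, -1, 0]
    - [1.5, -2, 0]
    - [2.2, -3, 0]
    - [2.9, -4, 0]
    - [3.7, -5, 0]
    - [4.35, -5.9, 0]
    - [4.35, -5.9, 0]
    - [4.35, -5.9, -0.4]
  hand: [0.1, 0.1, 0.1, 0.1, 0.1, 0.1, 0.1, 0.1]

```text
clock: 3.9
tcp_pos: [0.5683, 0.1047, 0.0511]
orientation: [0.197, 2.875, -0.019]
contact_force: [0.5, 0.3, -1.6]
grip_width: 0.041
gripper_force: 41.5
```

Run:
```python
from h import *
q,e=grab('scene');cv2.imwrite('pics/b.png',cv2.resize(q[100:240,230:400],None,fx=4,fy=4)[:,:,::-1])
o=r.get_obs();print(o['tcp_pos'],o['joints'].round(3),o['contact_force'])
g=d2w(-.13,.0497)
delta([*g,.036],YAW,15)
```

```text
[0.56648072 0.10477082 0.04894196] [-0.591  0.43   0.275  2.138  0.011  0.358  1.072] [-0.54263279  0.39457263 -3.69313142]
turn [-0.04 -0.05 -0.02] slide [ 0.08 -0.02 -1.04] tcp [0.569 0.104 0.018]
```

View pics/b.png

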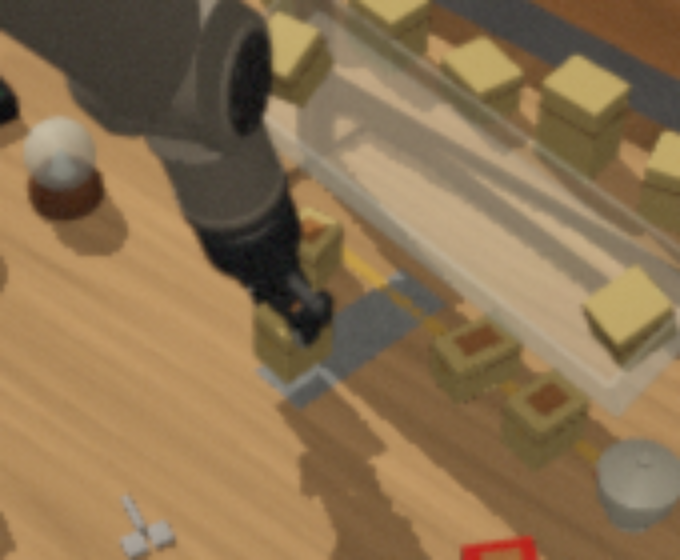

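The box hangs over the near end of the lane, at crop (290,345), and the arm is clear of the bin. I'll lower it, release and back off.

servo_tool:
  turn:
    - [0, 0, 0]
    - [0, 0, 0]
    - [0, 0, 0]
    - [0, 0, 0]
    - [0, 0, 0]
    - [0, 0, 0]
    - [0, 0, 0]
    - [0, 0, 0]
  slide:
    - [0, 0, -0.4]
    - [0, 0, -0.8]
    - [0, 0, -1.0]
    - [0, 0, -1.05]
    - [0, 0, -1.05]
    - [0, 0, -1.05]
    - [0, 0, -1.05]
    - [0, 0, -1.05]
  hand: [0.1, 0.1, 0.1, 0.1, 0.1, 0.7, 0.7, 0.7]

```text
clock: 4.95
tcp_pos: [0.5684, 0.104, 0.0195]
orientation: [0.198, 2.875, -0.021]
contact_force: [0.2, 0.2, -0.1]
grip_width: 0.0598
gripper_force: 0.0
```

servo_tool:
  turn:
    - [0, 0, 0]
    - [0, 0, 0]
    - [0, 0, 0]
    - [0, 0, 0]
    - [0, 0, 0]
    - [0, 0, 0]
    - [0, 0, 0]
    - [0, 0, 0]
  slide:
    - [-0.2, 0, 0.7]
    - [-0.4, 0.1, 1.4]
    - [-0.7, 0.1, 2.5]
    - [-1.0, 0.2, 3.7]
    - [-2, -1, 4.5]
    - [-2.5, -3, 4.5]
    - [-3, -5, 4.5]
    - [-3, -7, 4.5]
  hand: [0.7, 0.7, 0.7, 0.7, 0.7, 0.7, 0.7, 0.7]

```text
clock: 5.95
tcp_pos: [0.4769, -0.1074, 0.1547]
orientation: [0.197, 2.875, -0.019]
contact_force: [1.2, -0.3, 0.3]
grip_width: 0.0601
gripper_force: 0.0
```

Run:
```python
from h import *
o=r.get_obs();print(o['tcp_pos'],o['joints'].round(3))
for n in('top','scene'):
    p,d=grab(n);C=cloud(n,d);x,y,z=[C[...,i] for i in range(3)]
    m=((z>.05)&(z<.068)&(x>.52)&(x<.61)&(y>.05)&(y<.16)).astype(np.uint8)
    c=max(cv2.findContours(m,0,1)[0],key=cv2.contourArea,default=None)
    if c is None: print(n,'none');continue
    print(n,cv2.minAreaRect(np.array([plane(n,u,v,.06)[:2] for u,v in c[:,0]],np.float32)))
print(d2w(-.13,.0497))
psi=-69.2;ax=np.array([np.cos(np.radians(psi)),np.sin(np.radians(psi))])
O=np.array([.4225,-.359])+.007*ax
print('ruler O',O)
G=O-.062*ax
for f in(1,-1):
  delta([*G,.12],psi,30,f);delta([*G,.035],psi,30,f)
```

```text
[ 0.4769446  -0.10735569  0.15465723] [-0.372  0.09   0.494  2.266 -0.08   0.537  1.612]
top ((0.565288782119751, 0.10503152757883072), (0.0420609787106514, 0.04987103119492531), 82.44759368896484)
scene ((0.5636571645736694, 0.10123863071203232), (0.050877876579761505, 0.05450495705008507), 82.31122589111328)
[0.56400626 0.10498968]
ruler O [ 0.42498575 -0.36554378]
turn [ -2.    -2.44 -12.09] slide [-2.36 -6.8  -1.72] tcp [ 0.406 -0.316  0.104]
turn [ -2.    -2.44 -12.09] slide [-2.36 -6.8  -4.55] tcp [ 0.406 -0.316  0.019]
turn [-8.4   6.71 22.42] slide [-2.36 -6.8  -1.72] tcp [ 0.406 -0.316  0.104]
turn [-8.4   6.71 22.42] slide [-2.36 -6.8  -4.55] tcp [ 0.406 -0.316  0.019]
```

```bash
cat > kin.py <<'E'
from h import *
from scipy.optimize import least_squares
T=[([.1694,.6528,.2023],-14.6,0,1.556),([.4021,.3028,.2067],13.3,15,2.149),([.4376,.2808,.0641],13.3,15,2.252),([.5665,.1048,.0489],-7.85,15,2.138),([.4769,-.1074,.1547],-7.85,15,2.266)]
def W(t,p,ti,L): return np.array(t)-L*ori(p,ti).as_matrix()[:,2]
def f(v):
    a,b,L,s=v
    return [np.sum((W(t,p,ti,L)-[0,0,s])**2)-(a*a+b*b+2*a*b*np.cos(q)) for t,p,ti,q in T]+[.05*(a-b)]
v=least_squares(f,[.45,.45,.38,.38]).x;print(v.round(3),np.array(f(v)).round(4))
a,b,L,s=v
def q4(g,psi,ti):
    w=W(np.array(g)+.019*ori(psi,ti).as_matrix()[:,2],psi,ti,L);w[2]-=s;d2=w@w
    q=np.arccos((d2-a*a-b*b)/(2*a*b));al=np.arctan2(np.hypot(w[0],w[1]),w[2]);be=np.arctan2(b*np.sin(q),a+b*np.cos(q));return q.round(2),(al-be).round(2)
if __name__=='__main__':
  for ti in(0,10,20,25,30,35):
    ax=np.array([np.cos(np.radians(-69.2)),np.sin(np.radians(-69.2))]);G=np.array([.425,-.3655])-.062*ax
    print(ti,'pick',q4([*G,.035],-69.2,ti),q4([*G,.12],-69.2,ti),'final',q4([*d2w(-.062,0),.035],YAW,ti),'out',q4([*d2w(-.062-.07,0),.035],YAW,ti),'start',q4([*d2w(-.062-.185,0),.035],YAW,ti),q4([*d2w(-.062-.185,0),.12],YAW,ti))
E
python3 kin.py
```

```text
[0.507 0.507 0.403 0.345] [ 0.0003 -0.0024  0.0002 -0.0006  0.0028  0.    ]
0 pick (np.float64(2.08), np.float64(0.39)) (np.float64(2.04), np.float64(0.25)) final (np.float64(1.8), np.float64(0.55)) out (np.float64(1.97), np.float64(0.46)) start (np.float64(2.22), np.float64(0.3)) (np.float64(2.17), np.float64(0.15))
10 pick (np.float64(2.21), np.float64(0.32)) (np.float64(2.16), np.float64(0.16)) final (np.float64(1.96), np.float64(0.47)) out (np.float64(2.11), np.float64(0.38)) start (np.float64(2.35), np.float64(0.22)) (np.float64(2.3), np.float64(0.04))
20 pick (np.float64(2.32), np.float64(0.29)) (np.float64(2.28), np.float64(0.11)) final (np.float64(2.11), np.float64(0.42)) out (np.float64(2.26), np.float64(0.33)) start (np.float64(2.48), np.float64(0.17)) (np.float64(2.43), np.float64(-0.04))
25 pick (np.float64(2.37), np.float64(0.29)) (np.float64(2.33), np.float64(0.09)) final (np.float64(2.18), np.float64(0.4)) out (np.float64(2.32), np.float64(0.32)) start (np.float64(2.54), np.float64(0.17)) (np.float64(2.5), np.float64(-0.07))
30 pick (np.float64(2.42), np.float64(0.3)) (np.float64(2.39), np.float64(0.09)) final (np.float64(2.24), np.float64(0.4)) out (np.float64(2.38), np.float64(0.32)) start (np.float64(2.6), np.float64(0.19)) (np.float64(2.56), np.float64(-0.09))
35 pick (np.float64(2.46), np.float64(0.33)) (np.float64(2.43), np.float64(0.1)) final (np.float64(2.3), np.float64(0.41)) out (np.float64(2.44), np.float64(0.34)) start (np.float64(2.65), np.float64(0.23)) (np.float64(2.62), np.float64(-0.09))
```

Run:
```python
from h import *
psi=-69.2;ax=np.array([np.cos(np.radians(psi)),np.sin(np.radians(psi))])
G=np.array([.425,-.3655])-.058*ax
delta([*G,.12],psi,10);delta([*G,.032],psi,10)
```

```text
turn [  0.63   0.83 -12.15] slide [-2.39 -6.73 -1.79] tcp [ 0.406 -0.314  0.101]
turn [  0.63   0.83 -12.15] slide [-2.39 -6.73 -4.72] tcp [ 0.406 -0.314  0.013]
```

servo_tool:
  turn:
    - [0, 0, -1.5]
    - [0.1, 0.1, -3]
    - [0.2, 0.2, -4.5]
    - [0.3, 0.4, -6]
    - [0.4, 0.5, -7.5]
    - [0.5, 0.6, -9]
    - [0.6, 0.7, -10.5]
    - [0.63, 0.83, -12.15]
  slide:
    - [-0.2, -0.8, 0]
    - [-0.5, -1.6, 0]
    - [-0.8, -2.5, 0]
    - [-1.1, -3.4, -0.3]
    - [-1.5, -4.3, -0.6]
    - [-1.8, -5.2, -1]
    - [-2.1, -6, -1.3]
    - [-2.4, -6.73, -1.5]
  hand: [0.7, 0.7, 0.7, 0.7, 0.7, 0.7, 0.7, 0.7]

```text
clock: 7.05
tcp_pos: [0.4058, -0.3082, 0.1089]
orientation: [1.695, 2.47, -0.145]
contact_force: [-0.1, 0.7, -0.7]
grip_width: 0.0602
gripper_force: 0.0
```

Run:
```python
from h import *
o=r.get_obs();print(o['tcp_pos'],o['joints'].round(3))
psi=-69.2;ax=np.array([np.cos(np.radians(psi)),np.sin(np.radians(psi))])
G=np.array([.425,-.3655])-.058*ax
delta([*G,.032],psi,10)
p,d=grab('top');cv2.imwrite('pics/c.png',cv2.resize(p[150:300,350:550],None,fx=3,fy=3)[:,:,::-1])
```

```text
[ 0.40583389 -0.30818081  0.10892522] [-0.179  0.323  0.748  2.188 -0.203  0.586  1.057]
turn [-0.03  0.   -0.05] slide [-0.01 -0.21 -3.19] tcp [ 0.406 -0.314  0.013]
```

View pics/c.png

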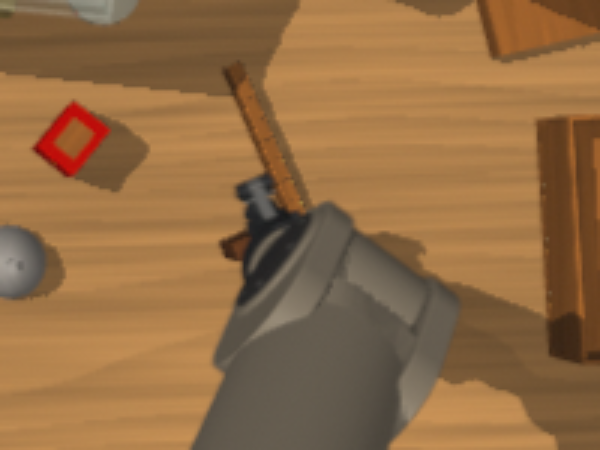

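The fin's end is visible at crop (235,245), just beside the open fingers, and the blade is at (270,140). Descending to grip.

servo_tool:
  turn:
    - [0, 0, 0]
    - [0, 0, 0]
    - [0, 0, 0]
    - [0, 0, 0]
    - [0, 0, 0]
    - [0, 0, 0]
    - [0, 0, 0]
    - [0, 0, 0]
  slide:
    - [0, -0.2, -0.8]
    - [0, -0.2, -1.6]
    - [0, -0.2, -2.4]
    - [0, -0.2, -2.9]
    - [0, -0.2, -3.15]
    - [0, -0.2, -3.15]
    - [0, -0.2, -3.15]
    - [0, -0.2, -3.15]
  hand: [0.7, 0.7, 0.7, 0.7, 0.7, 0, 0, 0]
  squeeze: 80

```text
clock: 8.1
tcp_pos: [0.4065, -0.3142, 0.0158]
orientation: [1.69, 2.471, -0.143]
contact_force: [-1.9, 1.5, 6.7]
grip_width: 0.0152
gripper_force: 78.5
```

servo_tool:
  turn:
    - [0, 0, 0]
    - [0, 0, 0]
    - [0, 0, 0]
    - [0, 0, 0]
    - [0, 0, 0]
    - [0, 0, 0]
    - [0, 0, 0]
  slide:
    - [0, 0, 0]
    - [0, 0, 0]
    - [0, 0, 0]
    - [0, 0, 0]
    - [0, 0, 0.7]
    - [0, 0, 1.6]
    - [0, 0, 2.5]
  hand: [0, 0, 0, 0, 0, 0, 0]

```text
clock: 8.98
tcp_pos: [0.4058, -0.3137, 0.0908]
orientation: [1.69, 2.473, -0.144]
contact_force: [0.4, -0.8, -1.6]
grip_width: 0.0154
gripper_force: 78.8
```

Run:
```python
from h import *
from kin import q4
p,d=grab('top');C=cloud('top',d);x,y,z=[C[...,i] for i in range(3)]
o=r.get_obs();print(o['tcp_pos'],o['joints'].round(3),o['grip_width'],o['gripper_force'])
m=(z>.07)&(z<.12)&(x>.25)&(x<.6)&(y<-.25)&(y>-.5)
print(m.sum(),z[m].min(),z[m].max())
for xx in(.40,.45,.5,.55):
    k=m&(abs(x-xx)<.02); print(xx,k.sum(),np.median(z[k]) if k.any() else None)
for xr in(-.185,):
    g=d2w(xr-.058,0);delta([*g,.1],YAW,10);delta([*g,.033],YAW,10);print(q4([*g,.1],YAW,10),q4([*g,.033],YAW,10))
```

```text
[0.507 0.507 0.403 0.345] [ 0.0003 -0.0024  0.0002 -0.0006  0.0028  0.    ]
[ 0.40744271 -0.31505269  0.09359779] [-0.14   0.359  0.724  2.191 -0.254  0.547  1.115] 0.0156984120668861 78.86724472045898
444 0.07103655087035482 0.10370641533794688
0.4 14 0.08622345476061838
0.45 114 0.09575703132115015
0.5 129 0.09514223948455973
0.55 122 0.09574081346139837
turn [-0.04  0.04 12.17] slide [ 1.37 12.86 -0.41] tcp [0.449 0.071 0.081]
turn [-0.04  0.04 12.17] slide [ 1.37 12.86 -2.64] tcp [0.449 0.071 0.014]
(np.float64(2.31), np.float64(0.09)) (np.float64(2.35), np.float64(0.23))
```

servo_tool:
  turn:
    - [0, 0, 2]
    - [0, 0, 4]
    - [0, 0, 6]
    - [0, 0, 8]
    - [0, 0, 10]
    - [0, 0, 12]
    - [0, 0, 12.17]
    - [0, 0, 12.17]
  slide:
    - [0, 0.5, 0.3]
    - [0, 1.7, 0.3]
    - [0.2, 3.3, 0.3]
    - [0.4, 5, 0.3]
    - [0.6, 6.8, 0.2]
    - [0.9, 8.6, 0]
    - [1.1, 10.4, 0]
    - [1.37, 12, 0]
  hand: [0, 0, 0, 0, 0, 0, 0, 0]

```text
clock: 10.02
tcp_pos: [0.4469, 0.0478, 0.0899]
orientation: [0.202, 2.962, -0.014]
contact_force: [1.3, -1.2, -1.9]
grip_width: 0.0152
gripper_force: 78.8
```

servo_tool:
  turn:
    - [0, 0, 0]
    - [0, 0, 0]
    - [0, 0, 0]
  slide:
    - [0, 0.8, 0]
    - [0, 0.8, 0]
    - [0, 0.8, 0]
  hand: [0, 0, 0]

```text
clock: 10.4
tcp_pos: [0.4467, 0.0691, 0.0897]
orientation: [0.204, 2.963, -0.016]
contact_force: [0.8, -0.8, -1.2]
grip_width: 0.0155
gripper_force: 78.8
```

```bash
cat > rul.py <<'E'
from h import *
def blade(zt,n='top',g=True):
    p,d=grab(n) if g else load(n);C=cloud(n,d);x,y,z=[C[...,i] for i in range(3)]
    dx,dy=x-D[0],y-D[1];a=np.radians(YAW);X=dx*np.cos(a)+dy*np.sin(a);Y=-dx*np.sin(a)+dy*np.cos(a)
    return p,X,Y,z
E
python3 - <<'E'
from rul import *
o=r.get_obs();print(o['tcp_pos'],o['joints'].round(3),o['grip_width'])
delta([*d2w(-.185-.058,0),.033],YAW,10)
p,X,Y,z=blade(.1)
m=(z>.075)&(z<.12)&(X>-.25)&(X<-.12)&(abs(Y)<.2)
print(m.sum());Z=np.median(z[m]);
c=max(cv2.findContours(m.astype(np.uint8),0,1)[0],key=cv2.contourArea)
for s in(-.15,-.1,-.05,.05,.1,.15):
    k=m&(abs(Y-s)<.012);print(s,k.sum(),k.any() and (X[k].mean().round(4),z[k].mean().round(4)))
print('Y range',Y[m].min(),Y[m].max())
cv2.imwrite('pics/d.png',cv2.resize(p[80:280,190:410],None,fx=2.9,fy=2.9)[:,:,::-1])
E
```

```text
[0.44673063 0.06911327 0.0896737 ] [-0.681  0.202  0.365  2.322  0.009  0.476  1.097] 0.015536522227228245
turn [-0.02 -0.03  0.  ] slide [ 0.06  0.05 -2.51] tcp [0.449 0.071 0.014]
696
-0.15 44 (np.float64(-0.1938), np.float64(0.0954))
-0.1 54 (np.float64(-0.1936), np.float64(0.0953))
-0.05 54 (np.float64(-0.1928), np.float64(0.0949))
0.05 53 (np.float64(-0.1921), np.float64(0.0957))
0.1 52 (np.float64(-0.1914), np.float64(0.0951))
0.15 28 (np.float64(-0.1913), np.float64(0.0953))
Y range -0.1580265099546893 0.15045537340567797
```

View pics/d.png

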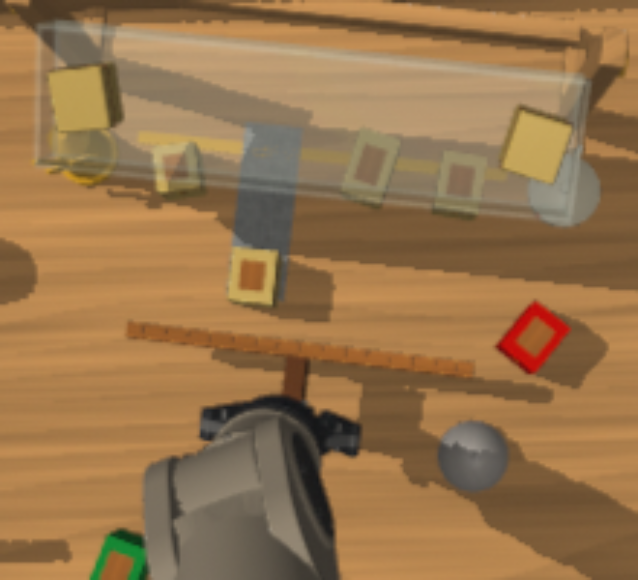

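The ruler is parallel at x_d≈-0.186, in front of the stray at crop (253,277), and clear of the bell and the red box. I'll lower it and push the stray up to the row.

servo_tool:
  turn:
    - [0, 0, 0.1]
    - [0, 0, 0.1]
    - [0, 0, 0.1]
    - [0, 0, 0.1]
    - [0, 0, 0.1]
    - [0, 0, 0.1]
  slide:
    - [0, 0.1, -0.8]
    - [0, 0.1, -1.6]
    - [0, 0.1, -2.1]
    - [0, 0.1, -2.33]
    - [0.5, 0.03, -2.35]
    - [1, -0.04, -2.35]
  hand: [0, 0, 0, 0, 0, 0]

```text
clock: 11.2
tcp_pos: [0.4793, 0.0686, 0.0201]
orientation: [0.19, 2.961, -0.013]
contact_force: [-2.6, 0.8, 1.5]
grip_width: 0.0158
gripper_force: 79.1
```

servo_tool:
  turn:
    - [0, 0, 0]
    - [0, 0, 0]
    - [0, 0, 0]
    - [0, 0, 0]
    - [0, 0, 0]
    - [0, 0, 0]
    - [0, 0, 0]
    - [0, 0, 0]
  slide:
    - [0.4, -0.06, 0]
    - [0.8, -0.11, 0]
    - [1.2, -0.17, 0]
    - [1.6, -0.22, 0]
    - [2, -0.28, 0]
    - [2.4, -0.33, 0]
    - [2.75, -0.38, 0]
    - [2.95, -0.41, 0]
  hand: [0, 0, 0, 0, 0, 0, 0, 0]

```text
clock: 12.2
tcp_pos: [0.5665, 0.0564, 0.0193]
orientation: [0.19, 2.963, -0.014]
contact_force: [-2.5, -0.5, 0.7]
grip_width: 0.0155
gripper_force: 79.0
```

Run:
```python
from rul import *
o=r.get_obs();print(o['tcp_pos'],o['joints'].round(3),o['contact_force'])
p,X,Y,z=blade(.1)
m=(z>.012)&(z<.04)&(X>-.11)&(X<-.04)&(abs(Y)<.2)
print('top blade');
for s in(-.15,-.1,-.05,.05,.1,.15):
    k=m&(abs(Y-s)<.012);print(s,k.sum(),k.any() and (X[k].mean().round(4),z[k].mean().round(4)))
q,_=grab('scene')
a=cv2.resize(p[80:240,190:410],None,fx=2.7,fy=2.7);b=cv2.resize(q[100:240,240:420],None,fx=2.0,fy=2.0)
cv2.imwrite('pics/e.png',np.hstack([a[:,:],])[:,:,::-1])
```

```text
[0.56650831 0.05640308 0.01931851] [-0.426  0.492  0.222  2.102 -0.114  0.398  1.306] [-2.49650623 -0.50854049  0.67059745]
top blade
-0.15 36 (np.float64(-0.0678), np.float64(0.0242))
-0.1 51 (np.float64(-0.0712), np.float64(0.0245))
-0.05 57 (np.float64(-0.0687), np.float64(0.0249))
0.05 56 (np.float64(-0.072), np.float64(0.025))
0.1 53 (np.float64(-0.0706), np.float64(0.0252))
0.15 42 (np.float64(-0.0708), np.float64(0.0258))
```

View pics/e.png

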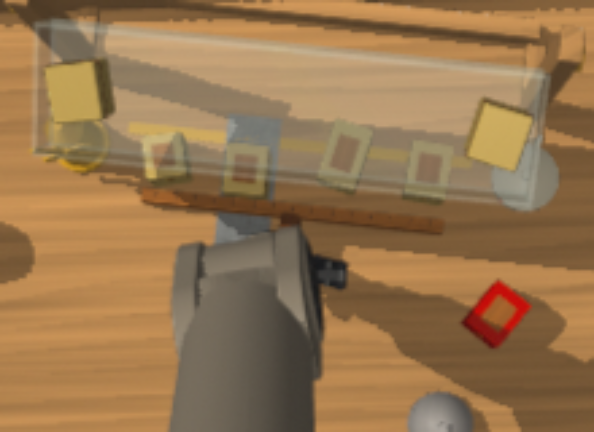

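Fronts are at x_d≈-0.064 and the blade is straight. The stray now stands in the row at crop (245,170). I'll set the ruler down, open, and regrip at a 30° tilt.

servo_tool:
  turn:
    - [0, 0, 0]
    - [0, 0, 0]
    - [0, 0, 0]
    - [0, 0, 0]
    - [0, 0, 0]
  slide:
    - [-0.05, 0, -0.05]
    - [-0.05, 0, -0.05]
    - [-0.05, 0, -0.05]
    - [-0.05, 0, -0.05]
    - [-0.05, 0, -0.05]
  hand: [0, 0, 0.6, 0.6, 0.6]

```text
clock: 12.92
tcp_pos: [0.5644, 0.0566, 0.018]
orientation: [0.189, 2.963, -0.014]
contact_force: [-0.2, 0.2, -0.6]
grip_width: 0.0509
gripper_force: 0.0
```

Run:
```python
from h import *
o=r.get_obs();R=Ro.from_rotvec(o['orientation']).as_matrix();print(o['grip_width'],np.degrees(np.arctan2(R[0,1],R[1,1])),(o['tcp_pos']-.019*R[:,2]).round(4),d2w(-.064-.06,0))
g=o['tcp_pos']-.019*R[:,2];delta([g[0]-.001,g[1],.035],-7.6,30)
```

```text
0.05092448166615303 7.310667255933252 [0.5612 0.057  0.0367] [0.563162   0.05493593]
turn [-0.54 -3.98 -0.06] slide [ 0.17 -0.03  0.02] tcp [0.57  0.056 0.019]
```

servo_tool:
  turn:
    - [-0.15, -1, 0]
    - [-0.27, -2, 0]
    - [-0.4, -3, 0]
    - [-0.54, -3.98, 0]
    - [-0.54, -3.98, 0]
    - [-0.54, -3.98, 0]
    - [-0.54, -3.98, 0]
    - [-0.54, -3.98, 0]
  slide:
    - [0.05, 0, 0.1]
    - [0.1, -0.02, 0.1]
    - [0.15, -0.03, 0.1]
    - [0.17, -0.03, 0.05]
    - [0.17, -0.03, 0.05]
    - [0.17, -0.03, 0.05]
    - [0.17, -0.03, 0.05]
    - [0.17, -0.03, 0.05]
  hand: [0.6, 0.6, 0.6, 0.6, 0.6, 0, 0, 0]
  squeeze: 80

```text
clock: 13.92
tcp_pos: [0.5677, 0.0353, 0.0189]
orientation: [0.184, 2.641, -0.116]
contact_force: [-2.8, -7.7, 7.7]
grip_width: 0.0154
gripper_force: 77.4
```

servo_tool:
  turn:
    - [0, 0, 0]
    - [0, 0, 0]
    - [0, 0, 0]
    - [0, 0, 0]
  slide:
    - [0, 0, 0]
    - [0, 0, 0]
    - [0, 0, 0.02]
    - [0, 0, 0.03]
  hand: [0, 0, 0, 0]

```text
clock: 14.42
tcp_pos: [0.5675, 0.0383, 0.019]
orientation: [0.181, 2.645, -0.111]
contact_force: [0.6, -2.0, 1.6]
grip_width: 0.0154
gripper_force: 77.6
```

```bash
cat > look.py <<'E'
from rul import *
o=r.get_obs();print(o['tcp_pos'],o['joints'].round(3),o['grip_width'],o['contact_force'].round(1))
import sys;c=float(sys.argv[1])
for n in('scene','top'):
    p,X,Y,z=blade(0,n)
    m=(z>.015)&(z<.034)&(X>c-.035)&(X<c+.03)&(abs(Y)<.17)
    print(n)
    for s in(-.14,-.1,-.05,.05,.1,.14):
        k=m&(abs(Y-s)<.012);print(s,k.sum(),k.any() and (X[k].mean().round(4),X[k].max().round(4),z[k].mean().round(4)))
E
python3 look.py -.064
```

```text
[0.56745394 0.03827088 0.01899578] [-0.341  0.456  0.     2.324  1.805  0.269 -0.663] 0.015366876547036305 [ 0.6 -2.   1.6]
scene
-0.14 64 (np.float64(-0.0586), np.float64(-0.0355), np.float64(0.0249))
-0.1 45 (np.float64(-0.0678), np.float64(-0.0427), np.float64(0.0259))
-0.05 62 (np.float64(-0.0605), np.float64(-0.0365), np.float64(0.0256))
0.05 38 (np.float64(-0.0692), np.float64(-0.0567), np.float64(0.0287))
0.1 19 (np.float64(-0.0602), np.float64(-0.0403), np.float64(0.0274))
0.14 16 (np.float64(-0.0568), np.float64(-0.0521), np.float64(0.0276))
top
-0.14 50 (np.float64(-0.0645), np.float64(-0.0471), np.float64(0.0247))
-0.1 50 (np.float64(-0.067), np.float64(-0.0458), np.float64(0.0249))
-0.05 53 (np.float64(-0.0655), np.float64(-0.0435), np.float64(0.0261))
0.05 52 (np.float64(-0.0695), np.float64(-0.0606), np.float64(0.0271))
0.1 49 (np.float64(-0.0704), np.float64(-0.0461), np.float64(0.0282))
0.14 33 (np.float64(-0.0685), np.float64(-0.0562), np.float64(0.0274))
```

Run:
```python
from rul import *
o=r.get_obs();R=Ro.from_rotvec(o['orientation']).as_matrix();print('yaxis',R[:,1].round(4),'z',R[:,2].round(4),'grasp',(o['tcp_pos']-.019*R[:,2]).round(4),o['qvel'].round(3),o['joints'].round(3))
delta([.5602,.057,.035],-7.6,30)
p,X,Y,z=blade(0,'top',False)
m=(z>.015)&(z<.034)&(X>-.085)&(X<-.05)&(abs(Y)<.2)
print('Y',np.percentile(Y[m],[.5,99.5]))
xs,ys=X[m],Y[m];g=abs(xs+.068)<.012;print(np.polyfit(ys[g],xs[g],1))
q,_=load('scene')
a=cv2.resize(p[100:220,190:410],None,fx=2.5,fy=2.5);b=cv2.resize(q[110:230,240:420],None,fx=2.5,fy=2.5)
b=cv2.copyMakeBorder(b,0,0,0,100,0);cv2.imwrite('pics/f.png',np.vstack([a,b])[:,:,::-1])
```

```text
yaxis [ 0.1471  0.988  -0.0463] z [ 0.4619 -0.11   -0.8801] grasp [0.5587 0.0406 0.0357] [ 0.001  0.    -0.003  0.     0.002  0.004 -0.003] [-0.341  0.457 -0.     2.324  1.805  0.269 -0.663]
turn [ 0.48 -0.42  0.18] slide [ 0.07  0.57 -0.01] tcp [0.57  0.056 0.019]
Y [-0.16574409  0.1399189 ]
[-0.01290531 -0.06919342]
```

View pics/f.png

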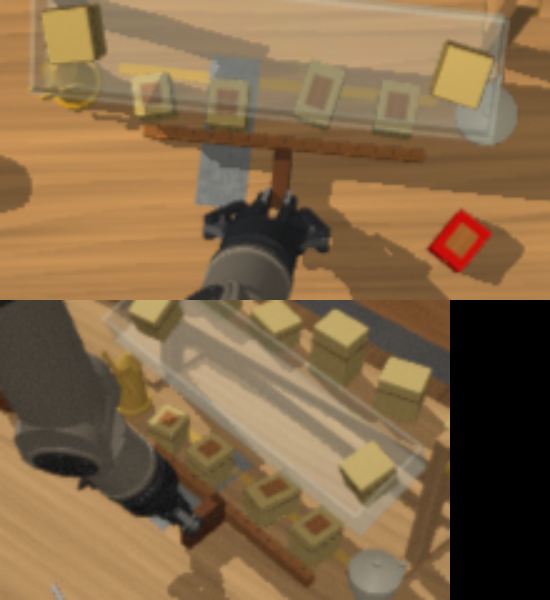

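The gripper stopped short: near that tilt the wrist hits its q6/q4 limits, and the ruler slid about 13 mm to -y. I'll check how slim the wrist is, then plan a regrip at ~18° tilt with the grasp further back.

Run:
```python
from rul import *
o=r.get_obs();R=Ro.from_rotvec(o['orientation']).as_matrix();g=o['tcp_pos']-.019*R[:,2]
for n in('top','scene'):
    _,d=load(n);C=cloud(n,d)[d>0]-g
    L=C@R;s=-L[:,2]
    for lo in range(40,320,20):
        k=(s>lo/1e3)&(s<lo/1e3+.02)&(np.hypot(L[:,0],L[:,1])<.12)&(C[:,2]>.06)
        if k.sum()>5:
            print(n,lo,k.sum(),'x',np.percentile(L[k,0],[2,98]).round(3),'y',np.percentile(L[k,1],[2,98]).round(3),'rad',np.percentile(np.hypot(L[k,0],L[k,1]),[5,50,95]).round(3))
delta([.5602,.057,.035],-7.6,18)
```

```text
top 60 72 x [-0.017  0.003] y [-0.047  0.048] rad [0.019 0.038 0.048]
top 80 112 x [-0.017 -0.001] y [-0.061  0.058] rad [0.019 0.046 0.06 ]
top 100 168 x [-0.019  0.012] y [-0.064  0.061] rad [0.027 0.052 0.063]
top 120 27 x [-0.033  0.007] y [-0.042  0.039] rad [0.036 0.038 0.042]
top 140 119 x [-0.038 -0.004] y [-0.038  0.03 ] rad [0.036 0.037 0.038]
top 160 133 x [-0.037 -0.008] y [-0.037  0.03 ] rad [0.033 0.037 0.038]
top 180 65 x [-0.039 -0.006] y [-0.038  0.026] rad [0.033 0.036 0.04 ]
top 200 185 x [-0.039  0.005] y [-0.039  0.035] rad [0.036 0.039 0.04 ]
top 220 138 x [-0.038 -0.006] y [-0.038  0.03 ] rad [0.036 0.037 0.038]
top 240 144 x [-0.038 -0.005] y [-0.038  0.029] rad [0.036 0.037 0.038]
top 260 120 x [-0.037 -0.005] y [-0.038  0.025] rad [0.036 0.037 0.039]
top 280 142 x [-0.04 -0.  ] y [-0.041  0.004] rad [0.031 0.038 0.042]
top 300 69 x [-0.057 -0.   ] y [-0.051  0.046] rad [0.044 0.05  0.057]
scene 60 21 x [-0.12   0.012] y [-0.023  0.013] rad [0.022 0.027 0.12 ]
scene 80 20 x [-0.018  0.014] y [-0.057 -0.017] rad [0.023 0.026 0.051]
scene 100 76 x [-0.02   0.01
[... 151 characters left out ...]
[-0.039 -0.013] rad [0.036 0.038 0.04 ]
scene 160 98 x [-0.037  0.034] y [-0.039 -0.01 ] rad [0.036 0.038 0.04 ]
scene 180 73 x [-0.037  0.032] y [-0.038 -0.011] rad [0.033 0.037 0.04 ]
scene 200 129 x [-0.04   0.037] y [-0.041 -0.001] rad [0.037 0.039 0.041]
scene 220 110 x [-0.036  0.035] y [-0.04  -0.009] rad [0.036 0.038 0.041]
scene 240 129 x [-0.035  0.047] y [-0.039 -0.001] rad [0.036 0.038 0.043]
scene 260 106 x [-0.035  0.038] y [-0.04  -0.009] rad [0.036 0.038 0.04 ]
scene 280 106 x [-0.039  0.019] y [-0.042 -0.008] rad [0.03  0.039 0.043]
scene 300 51 x [-0.045  0.053] y [-0.058 -0.009] rad [0.043 0.051 0.057]
turn [0.81 1.95 0.13] slide [-0.05  0.59 -0.07] tcp [0.566 0.056 0.017]
```

servo_tool:
  turn:
    - [0, 0, 0]
    - [0, 0, 0]
    - [0, 0, 0]
    - [0, 0, 0]
    - [0, 0, 0]
    - [0, 0, 0]
    - [0, 0, 0]
    - [0, 0, 0]
  slide:
    - [0, 0, 0]
    - [0, 0, 0]
    - [0, 0, 0]
    - [-0.3, 0.07, 0.6]
    - [-0.6, 0.15, 1.3]
    - [-1, 0.25, 2]
    - [-1.4, 0.3, 2.8]
    - [-1.4, 0.3, 2.8]
  hand: [0.7, 0.7, 0.7, 0.7, 0.7, 0.7, 0.7, 0.7]

```text
clock: 15.52
tcp_pos: [0.5255, 0.0485, 0.1042]
orientation: [0.18, 2.644, -0.107]
contact_force: [0.3, -1.2, 0.2]
grip_width: 0.0596
gripper_force: 0.0
```

Run:
```python
from rul import *
o=r.get_obs();print(o['tcp_pos'],o['joints'].round(3),o['grip_width'])
p,X,Y,z=blade(0,'top')
m=(z>.015)&(z<.034)&(X>-.09)&(X<-.045)&(abs(Y)<.2)
xs,ys=X[m],Y[m];print('Y',np.percentile(ys,[.5,99.5]))
for _ in range(3):
    c=np.polyfit(ys,xs,1);g=abs(xs-np.polyval(c,ys))<.009;xs,ys=xs[g],ys[g]
print('slope',c)
f=(z>.043)&(z<.06)&(X>-.2)&(X<-.075)&(abs(Y)<.05)
print('fin X',np.percentile(X[f],[1,99]),'Y',Y[f].mean(),f.sum())
delta([*d2w(-.145,-.013),.1],YAW,17);delta([*d2w(-.145,-.013),.1],YAW,5)
```

```text
[0.5254828  0.04851568 0.10418592] [-0.472  0.212  0.075  2.373  1.084  0.305  0.025] 0.059630241783431445
Y [-0.16584513  0.14107203]
slope [-0.02504058 -0.06992129]
fin X [-0.14130579 -0.07774624] Y -0.01338920572253549 164
turn [0.82 2.16 0.07] slide [ 0.68 -0.13 -0.72] tcp [0.546 0.044 0.082]
turn [1.16 4.54 0.01] slide [ 0.56 -0.12 -0.74] tcp [0.542 0.045 0.081]
```

servo_tool:
  turn:
    - [0.3, 1, 0]
    - [0.6, 2, 0.1]
    - [0.9, 3, 0.2]
    - [0.9, 3, 0.3]
    - [0.9, 3, 0.3]
    - [0.9, 3, 0.3]
    - [0.9, 2.2, 0.3]
    - [0.9, 2.2, 0.3]
  slide:
    - [0.2, 0, 0]
    - [0.5, 0, 0]
    - [0.8, -0.1, 0]
    - [0.8, -0.1, 0]
    - [0.8, -0.1, 0]
    - [0.8, -0.1, 0]
    - [0.8, -0.1, 0]
    - [0.8, -0.1, 0]
  hand: [0.7, 0.7, 0.7, 0.7, 0.7, 0.7, 0.7, 0.7]

```text
clock: 16.58
tcp_pos: [0.5467, 0.0449, 0.1016]
orientation: [0.165, 2.848, -0.017]
contact_force: [-0.7, -0.1, -0.2]
grip_width: 0.0596
gripper_force: 0.0
```

Run:
```python
from h import *
o=r.get_obs();R=Ro.from_rotvec(o['orientation']).as_matrix();print(o['tcp_pos'],o['joints'].round(3),R[:,1].round(3),R[:,2].round(3),o['qvel'].round(2))
delta([*d2w(-.137,-.0135),.031],-6.4,17)
```

```text
[0.54667003 0.0449482  0.10164985] [-0.128  0.28  -0.153  2.176  0.347  0.441  0.889] [0.115 0.993 0.004] [ 0.284 -0.028 -0.959] [ 0.02  0.01 -0.01 -0.05 -0.04  0.04  0.05]
turn [-0.06 -0.08  0.04] slide [ 0.24 -0.07 -2.96] tcp [0.554 0.043 0.013]
```

servo_tool:
  turn:
    - [0, 0, 0]
    - [0, 0, 0]
    - [0, 0, 0]
    - [0, 0, 0]
    - [0, 0, 0]
    - [0, 0, 0]
    - [0, 0, 0]
    - [0, 0, 0]
  slide:
    - [0.2, -0.07, -0.8]
    - [0.24, -0.07, -1.6]
    - [0.24, -0.07, -2.3]
    - [0.24, -0.07, -2.8]
    - [0.24, -0.07, -2.9]
    - [0.24, -0.07, -2.9]
    - [0.24, -0.07, -2.9]
    - [0.24, -0.07, -2.9]
  hand: [0.7, 0.7, 0.7, 0.7, 0.7, 0, 0, 0]
  squeeze: 80

```text
clock: 17.58
tcp_pos: [0.5568, 0.0428, 0.0168]
orientation: [0.168, 2.844, -0.015]
contact_force: [-3.4, 0.3, 6.0]
grip_width: 0.0155
gripper_force: 78.1
```

servo_tool:
  turn:
    - [0, 0, 0]
    - [0, 0, 0]
    - [0, 0, 0]
    - [0, 0, 0]
    - [0, 0, -0.28]
    - [0, 0, -0.28]
    - [0, 0, -0.28]
    - [0, 0, -0.28]
  slide:
    - [0, 0, 0]
    - [0, 0, 0]
    - [0, 0, 0.03]
    - [-0.3, 0.04, 0.05]
    - [-0.3, 0.15, 0.05]
    - [-0.25, 0.3, 0.05]
    - [-0.25, 0.45, 0.05]
    - [-0.25, 0.45, 0.05]
  hand: [0, 0, 0, 0, 0, 0, 0, 0]

```text
clock: 18.58
tcp_pos: [0.5491, 0.0571, 0.0172]
orientation: [0.201, 2.843, -0.019]
contact_force: [0.9, -0.4, -0.0]
grip_width: 0.0146
gripper_force: 78.3
```

```bash
cat > st.py <<'E'
from rul import *
import sys
c0=float(sys.argv[1])
o=r.get_obs();R=Ro.from_rotvec(o['orientation']).as_matrix();print(o['tcp_pos'],o['joints'].round(3),'tilt',np.degrees(np.arccos(-R[2,2])).round(1),o['grip_width'].round(4),o['contact_force'].round(1))
for n in ('top','scene'):
    p,X,Y,z=blade(0,n)
    m=(z>.015)&(z<.034)&(abs(X-c0)<.025)&(abs(Y)<.2)
    xs,ys,zs=X[m],Y[m],z[m];print(n,len(xs),'Y',np.percentile(ys,[.5,99.5]).round(4))
    for _ in range(3):
        c=np.polyfit(ys,xs,1);g=abs(xs-np.polyval(c,ys))<.009;xs,ys,zs=xs[g],ys[g],zs[g]
    print('slope,front',c.round(4),(c[1]+.007).round(4),'z slope',np.polyfit(ys,zs,1).round(4))
E
python3 st.py -.077
```

```text
Traceback (most recent call last):
  File "st.py", line 4, in <module>
    o=r.get_obs();R=Ro.from_rotvec(o['orientation']).as_matrix();print(o['tcp_pos'],o['joints'].round(3),'tilt',np.degrees(np.arccos(-R[2,2])).round(1),o['grip_width'].round(4),o['contact_force'].round(1))
                                                                                                                                                        ^^^^^^^^^^^^^^^^^^^^^
AttributeError: 'float' object has no attribute 'round'
```

```bash
sed -i "s/o\['grip_width'\].round(4)/o['grip_width']/" st.py; python3 st.py -.077
```

```text
[0.54912876 0.05713675 0.01724121] [-0.299  0.441  0.01   2.223  0.492  0.235  0.673] tilt 16.7 0.014593504420888647 [ 0.9 -0.4 -0. ]
top 621 Y [-0.1537  0.1533]
slope,front [ 0.0011 -0.0792] -0.0722 z slope [0.0027 0.022 ]
scene 318 Y [-0.1564  0.0692]
slope,front [ 0.0189 -0.0786] -0.0716 z slope [0.0044 0.0243]
```

servo_tool:
  turn:
    - [0, 0, 0]
    - [0, 0, 0]
    - [0, 0, 0]
    - [0, 0, 0]
    - [0, 0, 0]
    - [0, 0, 0]
    - [0, 0, 0]
    - [0, 0, 0]
  slide:
    - [0.2, -0.03, 0]
    - [0.4, -0.06, 0]
    - [0.6, -0.08, 0]
    - [0.8, -0.11, 0]
    - [1.0, -0.14, 0]
    - [1.2, -0.17, 0]
    - [1.4, -0.19, 0]
    - [1.5, -0.21, 0]
  hand: [0, 0, 0, 0, 0, 0, 0, 0]

```text
clock: 19.68
tcp_pos: [0.5914, 0.0499, 0.0167]
orientation: [0.203, 2.847, -0.022]
contact_force: [-15.6, 3.0, 17.0]
grip_width: 0.0149
gripper_force: 80.9
```

```bash
python3 st.py -.034
python3 - <<'E'
from rul import *
p,_=load('top');q,_=load('scene')
a=cv2.resize(p[100:220,190:410],None,fx=2.5,fy=2.5);b=cv2.resize(q[110:230,240:420],None,fx=2.5,fy=2.5)
b=cv2.copyMakeBorder(b,0,0,0,100,0);cv2.imwrite('pics/g.png',np.vstack([a,b])[:,:,::-1])
E
```

```text
[0.59139789 0.04988065 0.01671744] [-0.212  0.488 -0.049  2.124  0.461  0.29   0.749] tilt 16.5 0.014863078196762853 [-15.6   3.   17. ]
top 8 Y [-0.1532 -0.0126]
slope,front [-0.0815 -0.0536] -0.0466 z slope [0.0549 0.0239]
scene 360 Y [-0.1571  0.0562]
slope,front [ 0.0133 -0.034 ] -0.027 z slope [0.0071 0.0248]
```

View pics/g.png

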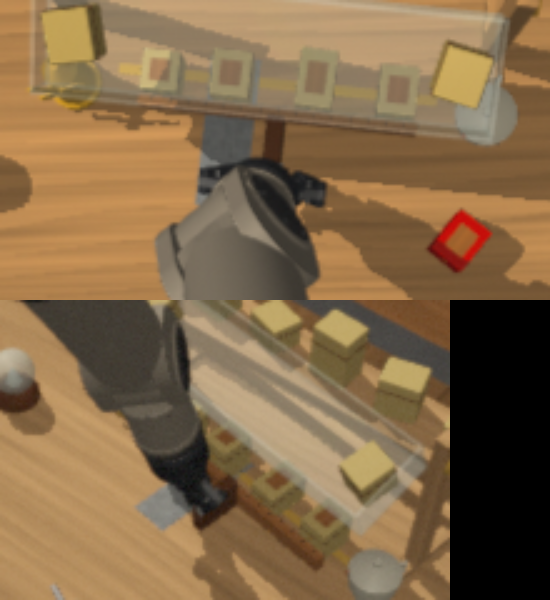

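The boxes are lined up along the blade and the arm is clear of the rim. I'll relieve a little downforce and push on gently.

servo_tool:
  turn:
    - [0, 0, 0]
    - [0, 0, 0]
    - [0, 0, 0]
    - [0, 0, 0]
    - [0, 0, 0]
    - [0, 0, 0]
  slide:
    - [0, 0, 0.03]
    - [0.17, -0.02, 0.04]
    - [0.34, -0.05, 0.04]
    - [0.51, -0.07, 0.04]
    - [0.68, -0.09, 0.04]
    - [0.8, -0.11, 0.04]
  hand: [0, 0, 0, 0, 0, 0]

```text
clock: 20.52
tcp_pos: [0.6156, 0.0462, 0.0172]
orientation: [0.203, 2.848, -0.022]
contact_force: [-8.5, 0.5, 3.3]
grip_width: 0.0146
gripper_force: 79.1
```

```bash
python3 st.py -.012
python3 - <<'E'
from rul import *
p,_=load('top');q,_=load('scene')
a=cv2.resize(p[110:160,225:385],None,fx=4.5,fy=4.5);b=cv2.resize(q[140:225,290:390],None,fx=4,fy=4)
w=max(a.shape[1],b.shape[1]);f=lambda i:cv2.copyMakeBorder(i,0,0,0,w-i.shape[1],0);cv2.imwrite('pics/h.png',np.vstack([f(a),f(b)])[:,:,::-1])
E
```

```text
[0.61561299 0.04616553 0.01716541] [-0.173  0.514 -0.075  2.068  0.447  0.32   0.787] tilt 16.4 0.014576961026437756 [-8.5  0.5  3.3]Traceback (most recent call last):
  File "st.py", line 8, in <module>
    xs,ys,zs=X[m],Y[m],z[m];print(n,len(xs),'Y',np.percentile(ys,[.5,99.5]).round(4))
                                                ~~~~~~~~~~~~~^^^^^^^^^^^^^^
    return _quantile_unchecked(
        a, q, axis, out, overwrite_input, method, keepdims, weights)
    return _ureduce(a,
                    func=_quantile_ureduce_func,
    ...<5 lines>...
                    overwrite_input=overwrite_input,
                    method=method)
    r = func(a, **kwargs)
    result = _quantile(arr,
                       quantiles=q,
    ...<2 lines>...
                       out=out,
                       weights=wgt)
    slices_having_nans = np.isnan(arr[-1, ...])
                                  ~~~^^^^^^^^^
IndexError: index -1 is out of bounds for axis 0 with size 0
```

View pics/h.png

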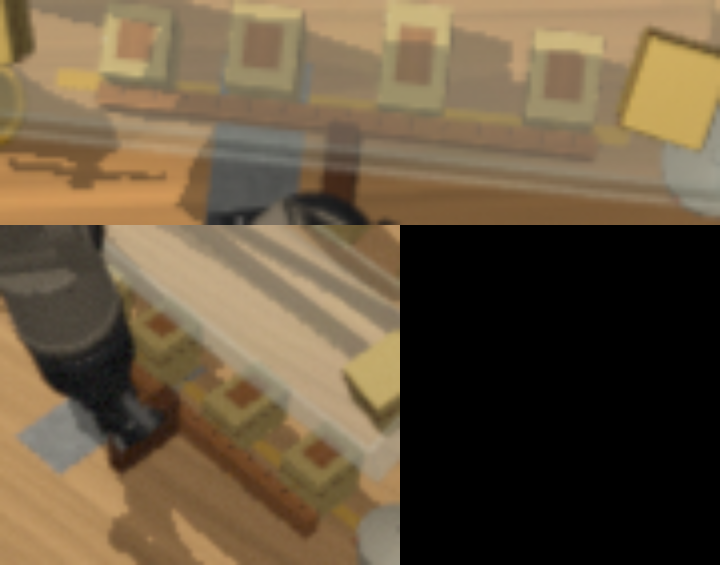

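All four boxes touch the blade. That makes 12 pictures viewed, over the limit of 10, so I'll view no more and work from numbers.

Run:
```python
from rul import *
a=np.radians(YAW)
def dd(P): v=np.array(P)[:2]-D;return (v@[np.cos(a),np.sin(a)]).round(4),(v@[-np.sin(a),np.cos(a)]).round(4)
for u,v in((100,87),(590,148)): print('front edge top',dd(plane('top',225+u/4.5,110+v/4.5,.024)))
for u,v in((182,432),(318,520)): print('scene rear? edge',dd(plane('scene',290+u/4,140+(v-225)/4,.024)))
p,X,Y,z=blade(0,'scene',False)
m=(z>.015)&(z<.03)&(abs(X+.012)<.03)&(Y<0)&(Y>-.16)
for s in(-.14,-.12,-.08,-.06,-.03):
    k=m&(abs(Y-s)<.01);print(s,k.sum(),X[k].min().round(4),np.median(X[k]).round(4),X[k].max().round(4))
```

```text
front edge top (np.float64(-0.0104), np.float64(0.1498))
front edge top (np.float64(-0.0154), np.float64(-0.1529))
scene rear? edge (np.float64(-0.0509), np.float64(-0.0255))
scene rear? edge (np.float64(-0.0328), np.float64(-0.1619))
-0.14 37 -0.0419 -0.0339 0.0159
-0.12 30 -0.0417 -0.033 -0.025
-0.08 27 -0.0416 -0.0358 -0.0254
-0.06 50 -0.0417 -0.0278 0.015
-0.03 30 -0.0417 -0.0347 -0.0248
```

```bash
cat > fe.py <<'E'
from rul import *
a=np.radians(YAW)
def dd(P): v=np.array(P)[:2]-D;return v@[np.cos(a),np.sin(a)],v@[-np.sin(a),np.cos(a)]
def fronts(n,c0,dbg=False):
    # sub-pixel far edge of the blade along lines of constant display y, redness drop on plane z=.024
    im,_=load(n);h=cv2.GaussianBlur(im,(0,0),.6).astype(np.float32);s=(h[...,0]-h[...,1])/(h.sum(2)+1)
    out=[]
    for y in np.arange(-.148,.149,.004):
        xs=np.arange(c0-.03,c0+.03,.001)
        uv=np.array([proj(n,[*d2w(x,y),.024]) for x in xs],np.float32)
        v=cv2.remap(s,uv[:,:1],uv[:,1:],cv2.INTER_LINEAR)[:,0]
        g=np.gradient(cv2.GaussianBlur(v[:,None],(1,9),0)[:,0]);i=np.argmin(g);out.append((y,xs[i],g[i]*1e3,v.max()))
    return np.array(out)
if __name__=='__main__':
    import sys
    if len(sys.argv)>2:
        grab('top');grab('scene')
    for n in('top','scene'):
        o=fronts(n,float(sys.argv[1]));print(n);print(' '.join(f'{y*1e3:.0f}:{x*1e3:.0f}({g:.0f})' for y,x,g,_ in o))
E
python3 fe.py -.008
```

```text
Traceback (most recent call last):
  File "fe.py", line 19, in <module>
    o=fronts(n,float(sys.argv[1]));print(n);print(' '.join(f'{y*1e3:.0f}:{x*1e3:.0f}({g:.0f})' for y,x,g,_ in o))
  File "fe.py", line 10, in fronts
    uv=np.array([proj(n,[*d2w(x,y),.024]) for x in xs],np.float32)
                 ~~~~^^^^^^^^^^^^^^^^^^^^
  File "h.py", line 16, in proj
    f,cx,cy,R,t=cal(n); c=R@np.array(X)+t; return c[:2]/c[2]*f+[cx,cy]
                ~~~^^^
  File "h.py", line 8, in cal
    c=r.get_calibration(n); f=200/np.tan(np.radians(c['fovy'])/2); return f,c['cx'],c['cy'],np.array(c['R']),np.array(c['t'])
ValueError: time passes only in moves, steps and waits
```

```bash
sed -i 's/^def cal(n):/import functools\n@functools.lru_cache\ndef cal(n):/' h.py; python3 fe.py -.008
```

```text
top
-148:-6(-7) -144:-5(-7) -140:-5(-7) -136:-5(-7) -132:-6(-7) -128:-6(-7) -124:-6(-7) -120:-6(-6) -116:-5(-7) -112:-5(-7) -108:-6(-5) -104:-34(-5) -100:-34(-4) -96:-34(-4) -92:-33(-4) -88:-33(-4) -84:-34(-5) -80:-34(-5) -76:-34(-5) -72:-34(-4) -68:-34(-4) -64:-33(-4) -60:-5(-5) -56:-5(-7) -52:-6(-7) -48:-6(-7) -44:-6(-6) -40:-5(-6) -36:-5(-6) -32:-5(-8) -28:-6(-8) -24:-6(-7) -20:-6(-5) -16:-34(-4) -12:-35(-3) -8:-34(-6) -4:-34(-5) 0:-35(-5) 4:-35(-5) 8:-34(-4) 12:-5(-3) 16:-34(-3) 20:-6(-3) 24:-6(-8) 28:-6(-10) 32:-6(-7) 36:-6(-6) 40:-5(-6) 44:-6(-7) 48:-6(-7) 52:-6(-7) 56:-7(-6) 60:-6(-6) 64:-6(-6) 68:-5(-7) 72:-6(-8) 76:-6(-9) 80:-6(-3) 84:-34(-3) 88:-34(-4) 92:-34(-4) 96:-34(-5) 100:-34(-4) 104:-7(-6) 108:-8(-9) 112:-8(-10) 116:-7(-9) 120:-7(-10) 124:-7(-10) 128:-7(-9) 132:-7(-9) 136:-7(-8) 140:-7(-9) 144:-7(-10) 148:-6(-8)
scene
-148:-28(-12) -144:-28(-12) -140:-28(-12) -136:-27(-13) -132:-28(-13) -128:-27(-11) -124:-29(-10) -120:-27(-11) -116:-28(-12) -112:-27(-12) -108:-27(-10) -104:-28(-9) -100:-28(-7) -96:-28(-8) -92:-27(-8) -88:-28(-7) -84:-27(-8) -80:-28(-7) -76:-27(-8) -72:-27(-10) -68:-27(-12) -64:-29(-11) -60:-28(-11) -56:-27(-11) -52:-27(-11) -48:-27(-11) -44:-28(-11) -40:-28(-9) -36:-27(-8) -32:-28(-10) -28:-27(-12) -24:-27(-12) -20:-28(-9) -16:-28(-8) -12:-28(-9) -8:-29(-8) -4:-29(-7) 0:-29(-7) 4:-28(-9) 8:-27(-9) 12:-27(-14) 16:-26(-16) 20:-26(-15) 24:-26(-11) 28:-27(-11) 32:-28(-11) 36:-28(-13) 40:-27(-12) 44:-28(-12) 48:-28(-12) 52:-27(-11) 56:-27(-9) 60:-26(-6) 64:-12(-2) 68:-24(-3) 72:19(-2) 76:-29(-6) 80:-28(-2) 84:-35(-2) 88:-19(-3) 92:-17(-2) 96:-15(-3) 100:-21(-1) 104:-30(-1) 108:-25(-1) 112:-22(-1) 116:-6(-1) 120:-5(-2) 124:-3(-2) 128:-2(-1) 132:-4(-1) 136:5(-1) 140:-3(-2) 144:10(-1) 148:-15(-2)
```

The top view shows the blade edge straight at -6 mm along all four fronts. The scene file was stale: it dates from the previous stop, where it agreed with the TCP. I need 5 to 6 mm more.

servo_tool:
  turn:
    - [0, 0, 0]
    - [0, 0, 0]
    - [0, 0, 0]
    - [0, 0, 0]
    - [0, 0, 0]
  slide:
    - [0.06, -0.01, 0]
    - [0.12, -0.015, 0]
    - [0.18, -0.025, 0]
    - [0.18, -0.025, 0]
    - [0.18, -0.025, 0]
  hand: [0, 0, 0, 0, 0]

```text
clock: 21.2
tcp_pos: [0.6211, 0.0454, 0.0172]
orientation: [0.203, 2.847, -0.022]
contact_force: [-6.7, 1.0, 1.5]
grip_width: 0.0146
gripper_force: 78.9
```

```bash
python3 fe.py 0 1; python3 -c "
from h import *
print(r.get_obs()['tcp_pos'])"
```

```text
top
-148:0(-5) -144:1(-6) -140:1(-6) -136:0(-7) -132:0(-7) -128:0(-7) -124:0(-7) -120:0(-6) -116:1(-7) -112:1(-8) -108:0(-6) -104:0(-3) -100:0(-3) -96:-1(-4) -92:-1(-4) -88:1(-4) -84:0(-4) -80:-1(-3) -76:-1(-4) -72:-1(-4) -68:0(-3) -64:0(-3) -60:0(-4) -56:0(-7) -52:0(-7) -48:-1(-6) -44:0(-5) -40:1(-5) -36:0(-7) -32:0(-8) -28:0(-8) -24:0(-7) -20:0(-4) -16:0(-3) -12:0(-3) -8:1(-4) -4:-1(-3) 0:-1(-3) 4:-1(-3) 8:0(-3) 12:0(-4) 16:0(-3) 20:0(-4) 24:0(-8) 28:0(-9) 32:0(-7) 36:0(-7) 40:0(-6) 44:0(-8) 48:0(-7) 52:0(-6) 56:0(-5) 60:0(-5) 64:0(-6) 68:0(-8) 72:0(-8) 76:-1(-8) 80:0(-4) 84:-1(-3) 88:-1(-3) 92:0(-3) 96:-1(-3) 100:-2(-5) 104:-2(-8) 108:-2(-9) 112:-1(-9) 116:-1(-8) 120:0(-9) 124:-1(-10) 128:-1(-9) 132:-2(-9) 136:-3(-8) 140:-1(-9) 144:-1(-10) 148:0(-8)
scene
-148:2(-12) -144:2(-12) -140:2(-12) -136:2(-12) -132:2(-11) -128:2(-11) -124:2(-11) -120:2(-10) -116:2(-12) -112:3(-12) -108:4(-11) -104:3(-8) -100:1(-8) -96:3(-9) -92:2(-8) -88:2(-9) -84:2(-8) -80:3(-8) -76:3(-7) -72:2(-9) -68:2(-12) -64:1(-13) -60:2(-12) -56:3(-12) -52:2(-11) -48:2(-11) -44:2(-11) -40:2(-9) -36:1(-8) -32:2(-11) -28:3(-12) -24:2(-10) -20:3(-9) -16:3(-8) -12:1(-7) -8:3(-8) -4:2(-8) 0:1(-9) 4:3(-8) 8:2(-12) 12:4(-16) 16:3(-16) 20:3(-13) 24:3(-11) 28:2(-12) 32:2(-11) 36:1(-12) 40:2(-12) 44:2(-12) 48:1(-12) 52:2(-10) 56:17(-4) 60:26(-4) 64:-13(-5) 68:-14(-7) 72:-13(-10) 76:4(-7) 80:5(-6) 84:6(-4) 88:16(-5) 92:17(-6) 96:17(-3) 100:2(-1) 104:26(-1) 108:27(-1) 112:14(-1) 116:18(-1) 120:-17(-1) 124:-16(-1) 128:20(-2) 132:-13(-1) 136:21(-1) 140:-7(-2) 144:-4(-2) 148:-2(-2)
[0.62111673 0.04538591 0.01723901]
```

The front edge reads 0 mm in top and +2 mm in scene, and the strip has the same offsets in each view, so the row is on the strip. Drawing the ruler back.

servo_tool:
  turn:
    - [0, 0, 0]
    - [0, 0, 0]
    - [0, 0, 0]
    - [0, 0, 0]
    - [0, 0, 0]
    - [0, 0, 0]
    - [0, 0, 0]
    - [0, 0, 0]
  slide:
    - [-0.2, 0.03, 0]
    - [-0.6, 0.08, 0]
    - [-1.1, 0.15, 0]
    - [-1.6, 0.22, 0]
    - [-2.1, 0.29, 0]
    - [-2.5, 0.34, 0]
    - [-2.6, 0.36, 0]
    - [-2.6, 0.36, -0.02]
  hand: [0, 0, 0, 0, 0, 0, 0, 0]

```text
clock: 22.3
tcp_pos: [0.5455, 0.0569, 0.018]
orientation: [0.202, 2.843, -0.02]
contact_force: [-0.2, 1.0, -1.2]
grip_width: 0.0149
gripper_force: 78.3
```

servo_tool:
  turn:
    - [0, 0, 0]
    - [0, 0, 0]
    - [0, 0, 0]
    - [0, 0, 0]
    - [0, 0, 0]
    - [0, 0, 0]
    - [0, 0, 0]
    - [0, 0, 0]
  slide:
    - [0, 0, 0]
    - [0, 0, 0]
    - [0, 0, 0]
    - [0, 0, 0]
    - [-0.2, 0.03, 0.7]
    - [-0.4, 0.06, 1.4]
    - [-0.8, 0.1, 2.6]
    - [-1, 0.1, 3.4]
  hand: [0, 0.7, 0.7, 0.7, 0.7, 0.7, 0.7, 0.7]

```text
clock: 23.3
tcp_pos: [0.5151, 0.0597, 0.1213]
orientation: [0.203, 2.842, -0.02]
contact_force: [0.4, -0.0, 0.9]
grip_width: 0.0599
gripper_force: 0.0
```

```bash
python3 st.py -.085
python3 - <<'E'
from rul import *
a=np.radians(YAW)
# fronts of boxes at top: far rim is brass/yellow; measure box tops in top image by known heights via front edge profile (saturation change)
im,_=load('top');h=cv2.cvtColor(im,cv2.COLOR_RGB2HSV).astype(np.float32)
for nm,y,ht in(('short',.132,.05),('stray',.0497,.06),('long',-.046,.046),('mid',-.132,.056)):
    R=[]
    for dy in(-.012,0,.012):
        xs=np.arange(-.03,.03,.001);uv=np.array([proj('top',[*d2w(x,y+dy),ht]) for x in xs],np.float32)
        v=cv2.remap(im[...,1].astype(np.float32)-.5*im[...,0],uv[:,:1],uv[:,1:],1)[:,0]
        g=np.gradient(cv2.GaussianBlur(v[:,None],(1,9),0)[:,0]);R.append(round(xs[np.argmax(abs(g))]*1e3))
    print(nm,R)
E
```

```text
[0.515091   0.05973774 0.12127454] [-0.189  0.202 -0.146  2.224  0.341  0.476  0.815] tilt 16.8 0.059900413355536856 [ 0.4 -0.   0.9]
top 587 Y [-0.1546  0.1517]
slope,front [ 0.0002 -0.0833] -0.0763 z slope [0.0014 0.0218]
scene 281 Y [-0.157   0.0468]
slope,front [ 0.0037 -0.0843] -0.0773 z slope [-0.0016  0.0237]
short [9, 10, 1]
stray [0, 12, 11]
long [1, 14, 15]
mid [0, 13, 12]
```

```bash
python3 -c "
from bench import r
print(r.hand_in())"
```

```text
the job is handed in; nothing more can be done
None
```

The job is handed in at about 23 s of the 72 s: the four boxes measured in line and on the brass strip to about 2 mm, and the ruler stands free about 76 mm on the near side; no verdict was returned, and I viewed 12 pictures, two over the limit of 10.

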